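Gauge the bushed clamp arms and sort them into trays

ROBOT

A 6-joint arm with a two-finger parallel gripper is mounted at the origin on the work surface. World frame = base frame: x ahead of the robot, y to its left, z up, the work surface at z = 0. Lengths are in m, angles in rad, forces in N, time in s.
With the tool pointing down it reaches from about 0.35 to 0.85 m from the base axis. Payload 8.1 kg.
Tool frame: the origin (TCP) lies on the front face of the gripper's body, between the roots of the fingers; the fingertips stand 73 mm ahead of it and the grasp point (between the pads) lies 54 mm ahead of it; y points along the fingers, z is the direction in which the jaws open and shut, and the axes are right-handed (so a half turn about y gives the same grasp; the last joint's range is limited). The gripper opens to 85 mm and grips with 20 to 120 N. Pads are 22 mm wide; open, the fingers measure 114 mm over their backs; the gripper's body (76 mm by 85 mm) begins 54 mm behind the grasp point. The pads swing forward as they close: fully open they stand 13 mm farther back than shut.
Start: joints at [-1.269, 0.13, 1.488, -0, 1.523, -0.085], TCP at [0.226, -0.556, 0.304] pointing down, gripper open.
Joint ranges: [-2.96, 2.96], [-0.89, 2.26], [0.02, 2.5], [-1.34, 4.48], [0, 2.73], [-2.66, 2.66]. Speed limits (rad/s): [2.39, 2.39, 2.79, 3.14, 3.14, 3.14].

INTERFACE

Orientations are given as a 3x3 rotation matrix whose columns are the frame's x, y, z axes.
In Python, from plant import manip gives the robot as it stands.
- The arm moves only by the tool drive_tool, never from a script. Its argument "series" is a list of rows, each a list of 7 numbers: the shift along the tool's x, y, z in cm, then the turn, a rotation vector about the tool's x, y, z in rad, then the opening, from 0 (shut) to 1 (fully open). In form: [[dx, dy, dz, ax, ay, az, grip], ...]. A call has 1 to 5 rows; each row shifts and turns the commanded pose from where the row before left it, along the tool's axes as they then stand; what a row does not reach is not made up. A row lasts 1/12 s, in which the tool goes at most 41.7 mm and 7.16 degrees, less where a joint would pass 70% of its speed; a pose out of reach is approached as far as the arm can. A call with a gripper value outside its range is refused whole. The fingers move at their own pace and stop on an object; the grip force is fixed at half the most. Time passes only in rows, so rows that do not move let the fingers close. It gives the time, the measured TCP pose, the force and the opening at its end, in the units of the state.
- manip.get_obs(): the state, without advancing time (a new reading comes with each control period).
- manip.capture(name): name is "side" or "top"; returns a dict with "frame" (480x640x3 uint8, red, green, blue), "camera_matrix" (3x3 intrinsics, pixels), "R" (3x3) and "t" (3): a world point X has camera coordinates R X + t. Camera axes: x right, y down, z forward; pixel columns grow to the right and rows downward; lengths in m; the calibration is good to about 2 mm. A picture is of the moment at which its call begins. There is no depth.
- manip.finish_job(): hands the job in, once; it reports no verdict.
The state is a dict: "t": time; "joint_pos": joint angles; "dq": joint speeds; "joint_torque": joint torques, N m; "tool_pos": TCP position; "eef_rot": TCP orientation; "ft_force": force on the tool from outside, world axes, zero at the start; "ft_torque": the same for the moment, N m; "opening": opening from 0.0 (shut) to 1.0 (fully open).
Only numpy, scipy, OpenCV 4.12 (cv2) and the standard library are available. Lean on these libraries where they do the work, as an engineer would, in place of code of your own. Each camera call takes 0.05 s, during which the arm holds its last target.

TASK

Check the clamp arms' bushed eyes on the stepped gauge pin, one at a time in the order of their painted bands, white, yellow, green, blue, red (not all may be there): slide each arm level down over the pin as far as it goes, and let it stay there a moment to see whether it reaches the base plate or stops at the step. Lay every arm that went right down in the black tray and every one that stopped at the step in the orange tray, one to a compartment, flat on the floor of the tray the same way up as found, with its eye at the tray's green end. Leave the other things on the counter where they are.

Things in the scene. Friction and masses are not known exactly. Their poses are not given: they have to be found in the camera images.
- clamp_white_a: Clamp arm (mm): white band round its tail. Flat dark wood bar with bronze-bushed eye, 18 thick, 95 long, 0.12 kg. Origin: underside, eye centre; +x from bar to eye, z up. Eye 36 across; bore 25 or 19, unknown. Bar 22 wide, tail at x=-77; grip at x=-45 from above, closing along y, tips half-way down. Band x=-57..-77. One of white a / b is present.
- clamp_white_b: Clamp arm (mm): white band round its tail. Flat dark wood bar with bronze-bushed eye, 18 thick, 95 long, 0.12 kg. Origin: underside, eye centre; +x from bar to eye, z up. Eye 36 across; bore 25 or 19, unknown. Bar 22 wide, tail at x=-77; grip at x=-45 from above, closing along y, tips half-way down. Band x=-57..-77. One of white a / b is present.
- clamp_yellow_a: Clamp arm (mm): yellow band round its tail. Flat dark wood bar with bronze-bushed eye, 18 thick, 95 long, 0.12 kg. Origin: underside, eye centre; +x from bar to eye, z up. Eye 36 across; bore 25 or 19, unknown. Bar 22 wide, tail at x=-77; grip at x=-45 from above, closing along y, tips half-way down. Band x=-57..-77. One of yellow a / b is present.
- clamp_yellow_b: Clamp arm (mm): yellow band round its tail. Flat dark wood bar with bronze-bushed eye, 18 thick, 95 long, 0.12 kg. Origin: underside, eye centre; +x from bar to eye, z up. Eye 36 across; bore 25 or 19, unknown. Bar 22 wide, tail at x=-77; grip at x=-45 from above, closing along y, tips half-way down. Band x=-57..-77. One of yellow a / b is present.
- clamp_green: Clamp arm (mm): green band round its tail. Flat dark wood bar with bronze-bushed eye, 18 thick, 95 long, 0.12 kg. Origin: underside, eye centre; +x from bar to eye, z up. Eye 36 across; bore 25 or 19, unknown. Bar 22 wide, tail at x=-77; grip at x=-45 from above, closing along y, tips half-way down. Band x=-57..-77. May be absent.
- clamp_blue: Clamp arm (mm): blue band round its tail. Flat dark wood bar with bronze-bushed eye, 18 thick, 95 long, 0.12 kg. Origin: underside, eye centre; +x from bar to eye, z up. Eye 36 across; bore 25 or 19, unknown. Bar 22 wide, tail at x=-77; grip at x=-45 from above, closing along y, tips half-way down. Band x=-57..-77. May be absent.
- clamp_red: Clamp arm (mm): red band round its tail. Flat dark wood bar with bronze-bushed eye, 18 thick, 95 long, 0.12 kg. Origin: underside, eye centre; +x from bar to eye, z up. Eye 36 across; bore 25 or 19, unknown. Bar 22 wide, tail at x=-77; grip at x=-45 from above, closing along y, tips half-way down. Band x=-57..-77. May be absent.
- gauge: stepped gauge, fixed: plate 80 across, 10 thick (mm), upright steel pin. Origin: plate's underside centre, z up the pin. Pin: dia 22 from z=10 to 34, cone to dia 15 at z=38, dia 15 nose to z=50, lead-in to dia 7 at z=56. An arm with 25 mm bore goes down until its underside is at z=10; a 19 mm bore stops on the cone, underside at about z=35.
- tray_fit: Black tray, fixed, 118 (x) x 183 x 10 mm; floor 4 thick, walls and dividers 6 above it. Origin: underside centre. 4 compartments, 112 (x) x 42, at y=-67.5, -22.5, 22.5, 67.5. +x end painted green: eyes go there; a laid arm's eye centre is at about x=+29. Walls are lower than half a laid arm's thickness, so fingertips can stay above them.
- tray_tight: Orange tray, fixed, 118 (x) x 183 x 10 mm; floor 4 thick, walls and dividers 6 above it. Origin: underside centre. 4 compartments, 112 (x) x 42, at y=-67.5, -22.5, 22.5, 67.5. +x end painted green: eyes go there; a laid arm's eye centre is at about x=+29. Walls are lower than half a laid arm's thickness, so fingertips can stay above them.
- head: mallet head: dark wooden cylinder with two brass hoops, 85 mm across, 125 mm long, lying; bystander
- cap_a: bronze end cap, a disc 68 mm across, 28 mm high; bystander
- cap_b: second bronze end cap, same size; bystander
- stub: turned ash handle stub, 28 mm thick, 130 mm long, lying; bystander
- gauge_ring: red steel ring, 60 mm across, 12 mm high; bystander
- brush: bench brush, 170 mm long, 14 mm thick, lying flat; bystander

How it is judged:
On the way, in this order (a step that is already met when the one before it is completed fails the run):
1. the white-banded arm, if there is one, is slid level onto the gauge pin as far as it goes: right down on the plate (25 mm bore) or stopped at the step (19 mm bore) (((horizontal distance between clamp_white_a and gauge below 0.005 m and angle between clamp_white_a's own z axis and vertical below 0.15 rad and z of clamp_white_a in the frame of gauge between 0.031 and 0.0395 m) or (horizontal distance between clamp_white_b and gauge below 0.005 m and angle between clamp_white_b's own z axis and vertical below 0.15 rad and z of clamp_white_b in the frame of gauge below 0.0145 m))), for 0.3 s.
2. the yellow-banded arm, if there is one, is slid level onto the gauge pin as far as it goes: right down on the plate (25 mm bore) or stopped at the step (19 mm bore) (((horizontal distance between clamp_yellow_a and gauge below 0.005 m and angle between clamp_yellow_a's own z axis and vertical below 0.15 rad and z of clamp_yellow_a in the frame of gauge below 0.0145 m) or (horizontal distance between clamp_yellow_b and gauge below 0.005 m and angle between clamp_yellow_b's own z axis and vertical below 0.15 rad and z of clamp_yellow_b in the frame of gauge between 0.031 and 0.0395 m))), for 0.3 s.
3. the green-banded arm, if there is one, is slid level onto the gauge pin as far as it goes: right down on the plate (25 mm bore) or stopped at the step (19 mm bore) ((horizontal distance between clamp_green and gauge below 0.005 m and angle between clamp_green's own z axis and vertical below 0.15 rad and z of clamp_green in the frame of gauge between 0.031 and 0.0395 m)), for 0.3 s.
4. the blue-banded arm, if there is one, is slid level onto the gauge pin as far as it goes: right down on the plate (25 mm bore) or stopped at the step (19 mm bore) ((horizontal distance between clamp_blue and gauge below 0.005 m and angle between clamp_blue's own z axis and vertical below 0.15 rad and z of clamp_blue in the frame of gauge below 0.0145 m)), for 0.3 s.
5. the red-banded arm, if there is one, is slid level onto the gauge pin as far as it goes: right down on the plate (25 mm bore) or stopped at the step (19 mm bore) ((horizontal distance between clamp_red and gauge below 0.005 m and angle between clamp_red's own z axis and vertical below 0.15 rad and z of clamp_red in the frame of gauge below 0.0145 m)), for 0.3 s.
At the end, for the whole second after the job is handed in: Every arm present lies at rest in the right tray (25 mm bore: black, 19 mm bore: orange), in a compartment of its own, flat on the tray floor (within 3.5 mm and 0.08 rad), lengthwise (0.2 rad) with its eye at the green end (eye centre 12 to 46 mm from the tray's centre towards it) (x of clamp_white_a in the frame of tray_tight between 0.012 and 0.046 m and y of clamp_white_a in the frame of tray_tight between -0.075 and 0.075 m and z of clamp_white_a in the frame of tray_tight between 0 and 0.0075 m and angle between each of clamp_white_a, clamp_white_b, clamp_yellow_a, clamp_yellow_b, clamp_green, clamp_blue, clamp_red's own z axis and vertical below 0.08 rad and angle between the x axis of each of clamp_white_a, clamp_yellow_b, clamp_green and the x axis of tray_tight, either way round below 0.2 rad and linear speed of each of clamp_white_a, clamp_white_b, clamp_yellow_a, clamp_yellow_b, clamp_green, clamp_blue, clamp_red below 0.02 m/s and x of clamp_white_b in the frame of tray_fit between 0.012 and 0.046 m and y of clamp_white_b in the frame of tray_fit between -0.075 and 0.075 m and z of clamp_white_b in the frame of tray_fit between 0 and 0.0075 m and angle between the x axis of each of clamp_white_b, clamp_yellow_a, clamp_blue, clamp_red and the x axis of tray_fit, either way round below 0.2 rad and x of clamp_yellow_a in the frame of tray_fit between 0.012 and 0.046 m and y of clamp_yellow_a in the frame of tray_fit between -0.075 and 0.075 m and z of clamp_yellow_a in the frame of tray_fit between 0 and 0.0075 m and x of clamp_yellow_b in the frame of tray_tight between 0.012 and 0.046 m and y of clamp_yellow_b in the frame of tray_tight between -0.075 and 0.075 m and z of clamp_yellow_b in the frame of tray_tight between 0 and 0.0075 m and x of clamp_green in the frame of tray_tight between 0.012 and 0.046 m and y of clamp_green in the frame of tray_tight between -0.075 and 0.075 m and z of clamp_green in the frame of tray_tight between 0 and 0.0075 m and x of clamp_blue in the frame of tray_fit between 0.012 and 0.046 m and y of clamp_blue in the frame of tray_fit between -0.075 and 0.075 m and z of clamp_blue in the frame of tray_fit between 0 and 0.0075 m and x of clamp_red in the frame of tray_fit between 0.012 and 0.046 m and y of clamp_red in the frame of tray_fit between -0.075 and 0.075 m and z of clamp_red in the frame of tray_fit between 0 and 0.0075 m); the robot touches nothing.
It fails at once if a bystander is shifted by more than 5 cm (distance of any of head, cap_a, cap_b, stub, gauge_ring, brush from where it was at the start of the episode above 0.05 m).
Of clamp_white_a, clamp_white_b only 1 to 1 are there at a start; the rules pass over those that are not, and their reading is None.
Of clamp_yellow_a, clamp_yellow_b only 1 to 1 are there at a start; the rules pass over those that are not, and their reading is None.
Of clamp_green, clamp_blue, clamp_red only 2 to 3 are there at a start; the rules pass over those that are not, and their reading is None.
At some moment in a run one of clamp_white_a, clamp_white_b, clamp_yellow_a, clamp_yellow_b, clamp_green, clamp_blue, clamp_red may be knocked a few centimetres aside while the robot is not near it.
Once in a run the grip may slacken for a moment while it holds something.
It also fails if it takes over 210 s, if anything falls off the work surface, if the arm or the gripper's body presses on something with over 40 N, if the wrist force passes 120 N, or if a joint passes its speed limit or range.

## Working session

There is one attempt and no reset: what is moved stays moved. The work goes in short steps, Python scripts to look and compute and a tool call to move; the robot and the scene stay as the last step left them, time stands still between calls to the robot, and variables do not carry over. Pictures are saved under pics/ and viewed, and the job is handed in when it is done.

Besides the shell and the picture viewer there is one more tool, called after "Request:" as name([rows], argument=value, ...), one row to a line, values as JSON. drive_tool: Moves the arm, as the interface text tells. Its arguments: {"type":"object","properties":{"series":{"type":"array"}},"required":["series"]}

```bash
ls; mkdir -p pics; python3 - <<'E'
from plant import manip
import cv2
o=manip.get_obs()
for k,v in o.items(): print(k,v)
for n in ("side","top"):
    c=manip.capture(n); cv2.imwrite(f"pics/{n}0.png",c["frame"][:,:,::-1]); print(n,c["camera_matrix"],c["R"],c["t"])
E
```

```text
pics
t 0.0
joint_pos [-1.26942583e+00  1.31126616e-01  1.48927982e+00  6.12006893e-06
  1.52300379e+00 -8.54093194e-02]
dq [-0.00202389 -0.00041624 -0.00026315  0.00081606  0.00048932  0.00021053]
joint_torque [-1.41755936e-03 -5.69393528e+01 -5.00554347e+01 -2.27512505e-04
  1.48650329e-02  3.48038918e-05]
tool_pos [ 0.22621802 -0.5552712   0.30286465]
eef_rot [[-9.26128692e-01 -5.33672021e-04  3.77207317e-01]
 [-3.77207660e-01  1.73747321e-03 -9.26127077e-01]
 [-1.61139498e-04 -9.99998348e-01 -1.81042896e-03]]
ft_force [0.36925988 0.08532964 0.06090031]
ft_torque [-0.0110517  -0.02451338  0.03109902]
opening 1.0014692727000738
side [[483.63013799   0.         326.32728284]
 [  0.         483.63013799 237.9956159 ]
 [  0.           0.           1.        ]] [[-0.79297571 -0.60899269  0.01781623]
 [-0.36513078  0.45162469 -0.81407288]
 [ 0.48771819 -0.65204528 -0.58048938]] [0.46228611 0.27168161 1.06625869]
top [[437.68708503   0.         319.61977715]
 [  0.         437.68708503 239.71245455]
 [  0.           0.           1.        ]] [[ 5.17165774e-03 -9.99986598e-01 -2.42322351e-04]
 [-9.82389073e-01 -5.03538684e-03 -1.86778889e-01]
 [ 1.86775166e-01  1.20401132e-03 -9.82401948e-01]] [0.00267878 0.59330878 0.86814121]
```

View pics/top0.png

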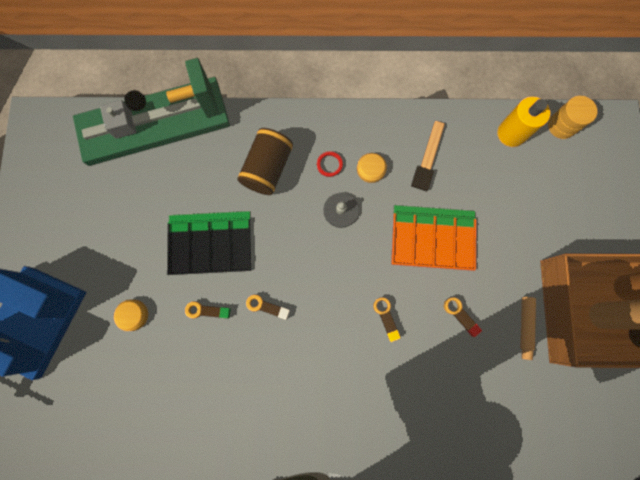

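View pics/side0.png

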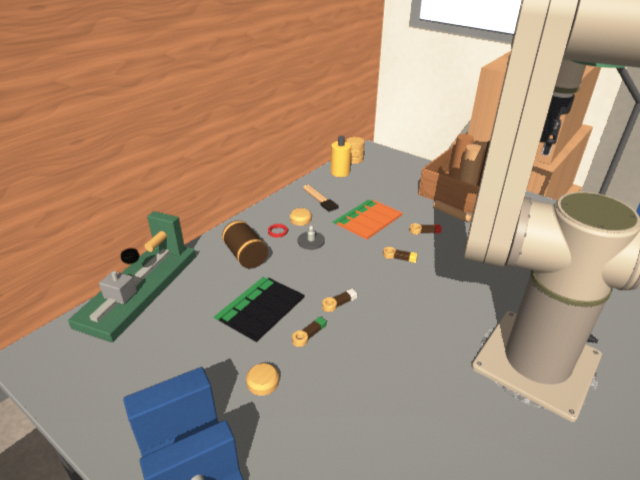

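```bash
cat > h.py <<'E'
import numpy as np, cv2
from plant import manip
def cap(n):
    c=manip.capture(n); return c
def px2w(c,uv,z):
    K,R,t=c["camera_matrix"],c["R"],c["t"]
    uv=np.atleast_2d(uv).astype(float)
    d=(np.linalg.inv(K)@np.c_[uv,np.ones(len(uv))].T)
    d=R.T@d; o=-R.T@t
    s=(z-o[2])/d[2]
    return (o[:,None]+d*s).T
def w2px(c,X):
    X=np.atleast_2d(X); p=c["camera_matrix"]@(c["R"]@X.T+c["t"][:,None]); return (p[:2]/p[2]).T
def crop(c,x0,y0,x1,y1,k,fn):
    f=c["frame"][y0:y1,x0:x1,::-1]; cv2.imwrite(fn,cv2.resize(f,None,fx=k,fy=k,interpolation=cv2.INTER_CUBIC))
E
python3 - <<'E'
from h import *
c=cap("top"); np.save("pics/top.npy",c["frame"])
a=c["frame"]; 
crop(c,160,190,300,330,5,"pics/l1.png")
crop(c,310,180,490,345,4,"pics/r1.png")
E
```

```text
(no output)
```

View pics/l1.png

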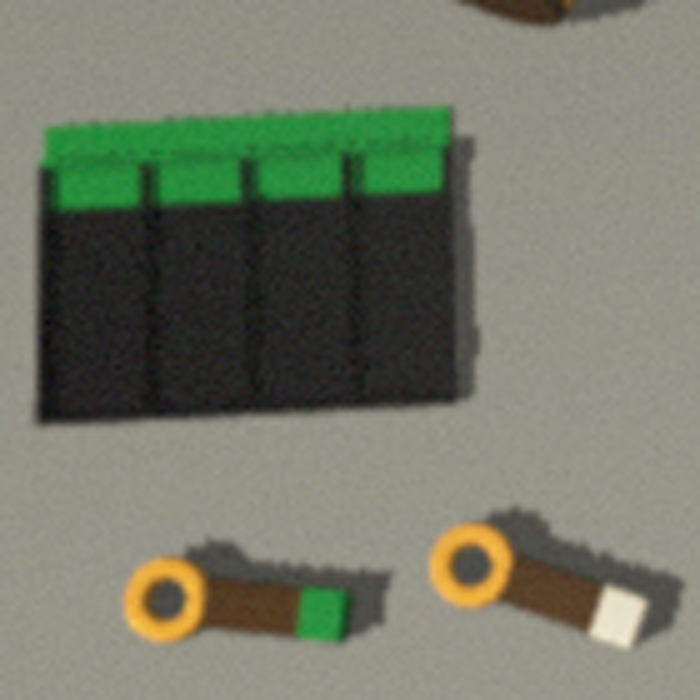

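View pics/r1.png

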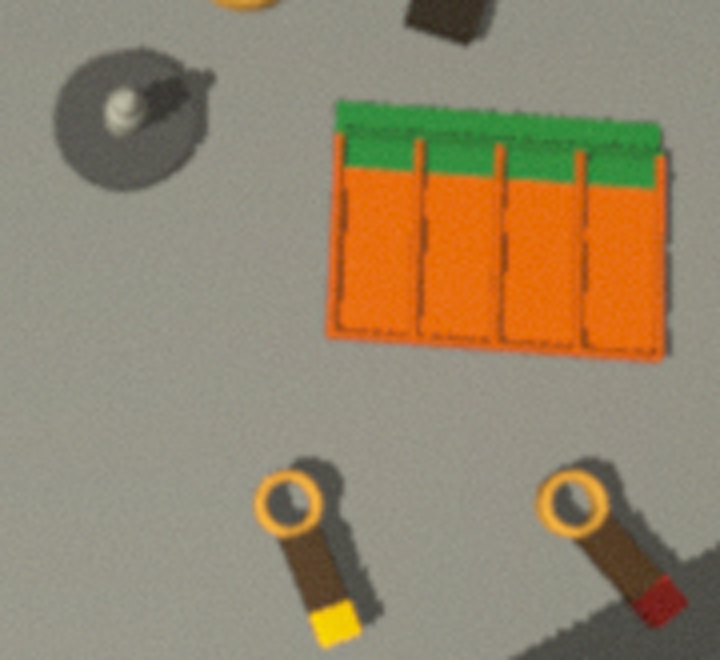

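```bash
cat >> h.py <<'E'
from scipy.optimize import minimize
S=4
def hull(img,c,P,off):
    q=(w2px(c,P)-off+0.5)*S-0.5
    cv2.fillConvexPoly(img,cv2.convexHull(np.round(q*16).astype(np.int32)),255,shift=4)
def rot(p,xy,yaw,z0):
    cs,sn=np.cos(yaw),np.sin(yaw)
    return np.c_[xy[0]+cs*p[:,0]-sn*p[:,1],xy[1]+sn*p[:,0]+cs*p[:,1],z0+p[:,2]]
def box(x0,x1,y0,y1,h): return np.array([[x,y,z] for x in(x0,x1) for y in(y0,y1) for z in(0,h)])
A=np.linspace(0,2*np.pi,40,endpoint=False)
def cyl(r,z0,z1): return np.array([[r*np.cos(a),r*np.sin(a),z] for a in A for z in(z0,z1)])
ARM=[cyl(.018,0,.018),box(-.077,0,-.011,.011,.018)]
TRAY=[box(-.059,.059,-.0915,.0915,.010)]
def fit(c,mask,parts,x0,z0,roi,w=0.003):
    """mask full-image uint8; roi x0,y0,x1,y1"""
    a,b,d,e=roi
    m=cv2.resize(mask[b:e,a:d].astype(np.float32),None,fx=S,fy=S,interpolation=cv2.INTER_LINEAR)
    def cost(p):
        im=np.zeros(m.shape,np.uint8)
        for q in parts: hull(im,c,rot(q,p[:2],p[2],z0),np.array([a,b]))
        im=cv2.GaussianBlur(im,(5,5),0).astype(np.float32)/255
        return float(np.abs(im-m).sum()/m.sum())
    best=None
    for s in (1,.3):
        x=np.array(x0) if best is None else best.x
        sim=np.array([x]+[x+s*np.array(v) for v in ([.006,0,0],[0,.006,0],[0,0,.12])])
        best=minimize(cost,x,method="Nelder-Mead",options=dict(initial_simplex=sim,xatol=1e-5,fatol=1e-6))
    return best.x,best.fun
def satmask(f,th=90):
    h=cv2.cvtColor(cv2.GaussianBlur(f,(3,3),0),cv2.COLOR_RGB2HSV); return (h[:,:,1]>th)*1.0
def fitarm(c,eye_px,tail_px,z0=0.0,mask=None):
    e=px2w(c,eye_px,z0+.018)[0]; t=px2w(c,tail_px,z0+.018)[0]
    yaw=np.arctan2(e[1]-t[1],e[0]-t[0])
    P=np.array([eye_px,tail_px]); lo=(P.min(0)-18).astype(int); hi=(P.max(0)+18).astype(int)
    m=satmask(c["frame"]) if mask is None else mask
    return fit(c,m,ARM,[e[0],e[1],yaw],z0,(lo[0],lo[1],hi[0],hi[1]))
E
python3 - <<'E'
from h import *
c=cap("top"); f=c["frame"]
print(t:=manip.get_obs()["t"])
h=cv2.cvtColor(f,cv2.COLOR_RGB2HSV); print(h[100:102,300],h[355,450],h[330,395],h[318,465])
for n,e,t in [("white",(254,303),(284,314)),("yellow",(382,306),(394,336)),("green",(193,310),(229,313)),("red",(453,306),(475,331))]:
    m=satmask(f,60)
    if n=="white":
        m=np.maximum(m,(f.min(2)>170)*1.0)
    p,q=fitarm(c,e,t,0,m); print(n,p.round(4),round(q,3))
m=satmask(f,110)
p,q=fit(c,m,TRAY,[*px2w(c,(435,238),.01)[0][:2],0],0,(380,195,490,285)); print("tight",p.round(4),q)
m=np.maximum(satmask(f,110),(f.max(2)<52)*1.0)
p,q=fit(c,m,TRAY,[*px2w(c,(210,243),.01)[0][:2],0],0,(155,200,265,285)); print("fit",p.round(4),q)
# pin tip
g=cv2.cvtColor(f,cv2.COLOR_RGB2GRAY); print(g[196:230:1,334:352])
E
```

```text
0.2
[[ 30  24 138]
 [ 26  26 138]] [17 28 81] [ 22 218 166] [ 14 135  85]
white [0.4641 0.1478 1.2351] 0.15
yellow [ 0.4582 -0.1292  0.3496] 0.21
green [0.448  0.2774 1.4845] 0.127
red [ 0.4596 -0.2822  0.6959] 0.163
tight [ 0.6031 -0.249  -0.0754] 0.11154995858669281
fit [0.5929 0.2516 0.0886] 0.11085452139377594
[[ 91  84  86  85  89  85  87  87  90  90  86  87  86  88  89  87  85  86]
 [ 89  88  88  91  88  88  91  91  90  92  88  89  87  88  92  94  86  87]
 [ 89  87  90  88  95  89  87  88  90  90  92  89  94  84  92  90  90  91]
 [ 97  90  88  92  88  89  88  87  91  86  87  86  89  91  90  87  84  83]
 [ 86  92  88  88  88  88  92  91  93  86  88  92  88  84  76  70  70  64]
 [ 88  92  90  91  89  93 107 103 100  93  86  85  80  73  61  60  55  56]
 [ 88  90  86  95 104 119 127 129 120  97  85  76  65  63  58  53  58  59]
 [ 90  93  93 110 134 149 159 159 149 123  91  74  61  59  57  58  58  64]
 [ 90  86 102 137 157 171 172 171 160 131  98  80  68  57  55  56  55  58]
 [ 89  95 113 151 168 181 186 176 156 124  95  85  68  61  55  57  59  58]
 [ 90  92 130 164 168 180 179 175 
[... 1066 characters left out ...]
 93  89  90  88  89  91]
 [ 89  91  91  90  89  88  88  92  91  90  92  89  91  95  91  91  92  91]
 [ 93  93  93  91  90  89  86  92  92  86  87  92  90  91  91  92  88  86]
 [ 89  88  92  87  91  93  93  91  90  94  89  91  89  90  91  90  82  83]
 [ 88  88  86  92  93  87  90  92  91  94  88  89  87  89  87  83  86  96]
 [ 90  90  86  85  92  91  86  91  90  87  86  85  86  86  89 102 120 130]
 [118 106  92  92  87  87  88  94  81  88  87  84  94 104 123 134 141 148]
 [136 129 121 110 108  98  98 100 103 102 112 115 127 133 142 146 148 147]
 [143 144 141 140 132 134 129 132 133 136 137 140 140 144 146 145 146 146]
 [145 144 145 147 147 145 146 147 144 148 149 144 149 144 145 147 148 147]]
```

```bash
python3 - <<'E'
from h import *
from scipy.optimize import least_squares
c=cap("top"); f=c["frame"]
g=cv2.GaussianBlur(cv2.cvtColor(f,cv2.COLOR_RGB2GRAY).astype(np.float32),(3,3),0)
print("disk")
x0=px2w(c,(341,210),.01)[0][:2]
def edges(x):
    out=[]
    for a in A:
        r=np.linspace(.033,.047,57)
        P=np.c_[x[0]+r*np.cos(a),x[1]+r*np.sin(a),np.full(57,.010)]
        q=w2px(c,P).astype(np.float32)
        v=cv2.remap(g,q[:,0].reshape(1,-1),q[:,1].reshape(1,-1),cv2.INTER_LINEAR)[0]
        i=np.argmax(np.gradient(v)); out.append((a,r[i],v[-1]-v[0]))
    return np.array(out)
x=x0
for k in range(4):
    e=edges(x); ok=(e[:,2]>30)
    pts=np.c_[x[0]+e[ok,1]*np.cos(e[ok,0]),x[1]+e[ok,1]*np.sin(e[ok,0])]
    s=least_squares(lambda p:np.hypot(pts[:,0]-p[0],pts[:,1]-p[1])-p[2],[*x,.04],loss="soft_l1",f_scale=.001).x
    x=s[:2]; print(s,ok.sum())
# exclude near side (a around pi, wall visible) and shadow side
e=edges(x); print(np.c_[e[:,0],e[:,1]*1e3,e[:,2]].round(2)[::2])
# nose centroid estimates: column mid 340ish
print("tip",px2w(c,(340,205),.050), w2px(c,[x[0],x[1],.056]),w2px(c,[x[0],x[1],.034]))
def draw(parts,p,z0,col):
    for q in parts:
        hu=cv2.convexHull((((w2px(c,rot(q,p[:2],p[2],z0))+.5)*3-.5)*8).astype(np.int32)); cv2.polylines(im,[hu],True,col,1,shift=3)
im=cv2.resize(f[:,:,::-1],None,fx=3,fy=3,interpolation=cv2.INTER_CUBIC)
for p in [[.4641,.1478,1.2351],[.4582,-.1292,.3496],[.448,.2774,1.4845],[.4596,-.2822,.6959]]: draw(ARM,p,0,(255,0,255))
draw(TRAY,[.6031,-.249,-.0754],0,(255,0,255));draw(TRAY,[.5929,.2516,.0886],0,(255,0,255))
draw([cyl(.04,0,.01),cyl(.0075,.038,.05)],[x[0],x[1],0],0,(255,0,255))
cv2.imwrite("pics/o1.png",im[570:1050,480:900]); cv2.imwrite("pics/o2.png",im[540:1050,920:1450])
E
```

```text
disk
[ 0.67193094 -0.04400302  0.04225611] 37
[ 0.67203483 -0.04464813  0.04237842] 39
[ 0.67242274 -0.04441375  0.04244907] 39
[ 0.67200788 -0.04435762  0.04219402] 39
[[ 0.   40.5  55.39]
 [ 0.31 40.75 54.94]
 [ 0.63 41.   55.71]
 [ 0.94 41.75 51.93]
 [ 1.26 42.25 53.06]
 [ 1.57 44.25 52.99]
 [ 1.88 43.25 51.51]
 [ 2.2  43.25 49.72]
 [ 2.51 44.   51.89]
 [ 2.83 41.5  54.51]
 [ 3.14 41.25 54.22]
 [ 3.46 41.5  56.35]
 [ 3.77 39.5  57.65]
 [ 4.08 40.75 58.34]
 [ 4.4  42.5  53.23]
 [ 4.71 44.25 54.28]
 [ 5.03 47.   49.02]
 [ 5.34 47.   45.16]
 [ 5.65 43.75 53.29]
 [ 5.97 42.75 55.44]]
tip [[ 0.67086434 -0.03783313  0.05      ]] [[343.16809486 203.75846641]] [[342.64048346 206.44080558]]
```

View pics/o1.png

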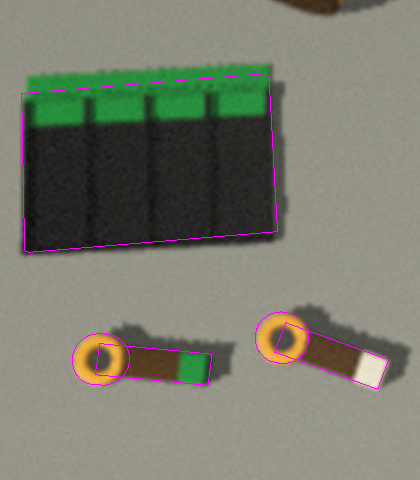

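View pics/o2.png

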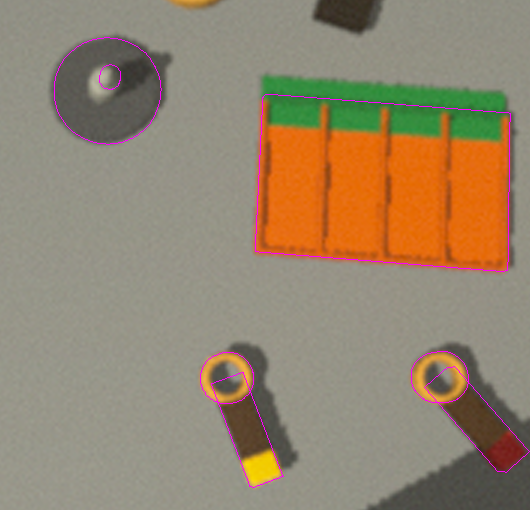

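```bash
python3 - <<'E'
from h import *
c=cap("top");s=cap("side")
a=cv2.resize(c["frame"][190:232,318:366,::-1],None,fx=10,fy=10,interpolation=cv2.INTER_CUBIC)
b=cv2.resize(s["frame"][215:257,288:336,::-1],None,fx=10,fy=10,interpolation=cv2.INTER_CUBIC)
cv2.imwrite("pics/pin.png",np.hstack([a,b])[:,:800] if 0 else cv2.resize(np.hstack([a,b]),(800,350)))
cv2.imwrite("pics/pint.png",a);cv2.imwrite("pics/pins.png",b)
E
```

```text
(no output)
```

View pics/pint.png

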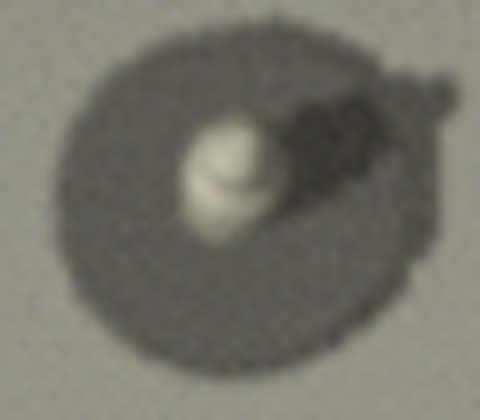

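View pics/pins.png

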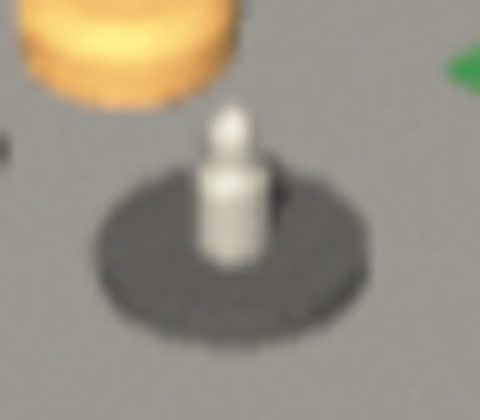

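```bash
cat > gv.py <<'E'
from h import *
import sys
x,y=float(sys.argv[1]),float(sys.argv[2])
c=cap("top");s=cap("side"); ims=[]
for k,(u,v) in ((c,(318,190)),(s,(288,215))):
    im=cv2.resize(k["frame"][v:v+42,u:u+48,::-1],None,fx=10,fy=10,interpolation=cv2.INTER_CUBIC)
    for q in (cyl(.04,0,.01),cyl(.011,.01,.034),cyl(.0075,.038,.05),cyl(.0035,.055,.056)):
        hu=cv2.convexHull((((w2px(k,q+[x,y,0])-[u,v]+.5)*10-.5)*8).astype(np.int32)); cv2.polylines(im,[hu],True,(255,0,255),1,shift=3)
    ims.append(im)
cv2.imwrite(sys.argv[3],cv2.resize(np.hstack(ims),(800,350)))
E
python3 gv.py .671 -.041 pics/gv1.png
```

```text
(no output)
```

View pics/gv1.png

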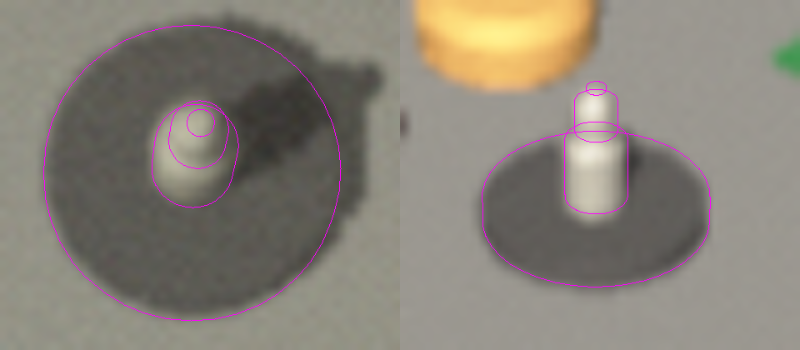

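```bash
cat > plan.py <<'E'
from h import *
import sys,math
from scipy.spatial.transform import Rotation as Ro
# usage: plan.py x y z yaw(arm) grip [n]
def plan(x,y,z,yaw,g,o=None):
    o=o or manip.get_obs(); R=np.array(o["eef_rot"]); p=np.array(o["tool_pos"])
    # desired: tool y down, tool z = -(arm y)
    az=np.array([math.sin(yaw),-math.cos(yaw),0]); ay=np.array([0,0,-1.]); ax=np.cross(ay,az)
    Rd=np.c_[ax,ay,az]; rv=Ro.from_matrix(R.T@Rd).as_rotvec()
    dp=np.array([x,y,z])-p
    n=max(1,math.ceil(np.linalg.norm(dp)/.04),math.ceil(np.linalg.norm(rv)/.12))
    step=np.round(rv/n,3); rows=[]; C=R.copy(); acc=p.copy()
    for i in range(n):
        want=p+dp*(i+1)/n
        d=np.round(C.T@(want-acc)*100,2); acc=acc+C@d/100
        rows.append([*d.tolist(),*step.tolist(),g]); C=C@Ro.from_rotvec(step).as_matrix()
    print("at",p.round(4),"t",round(o["t"],2),"open",round(o["opening"],3),"F",o["ft_force"].round(1))
    for i in range(0,n,5): print(str(rows[i:i+5]).replace(" ",""))
if __name__=="__main__": plan(*[float(v) for v in sys.argv[1:6]])
E
python3 plan.py .4493 .1053 .2 1.235 0.55
```

```text
at [ 0.2263 -0.5556  0.3038] t 0.45 open 0.994 F [0.1 0.3 0.3]
[[-2.53,0.58,-2.93,0.0,-0.047,-0.0,0.55],[-2.67,0.57,-2.81,0.0,-0.047,-0.0,0.55],[-2.8,0.58,-2.69,0.0,-0.047,-0.0,0.55],[-2.92,0.58,-2.55,0.0,-0.047,-0.0,0.55],[-3.03,0.58,-2.4,0.0,-0.047,-0.0,0.55]]
[[-3.15,0.57,-2.27,0.0,-0.047,-0.0,0.55],[-3.25,0.58,-2.11,0.0,-0.047,-0.0,0.55],[-3.34,0.58,-1.96,0.0,-0.047,-0.0,0.55],[-3.43,0.57,-1.8,0.0,-0.047,-0.0,0.55],[-3.52,0.58,-1.63,0.0,-0.047,-0.0,0.55]]
[[-3.58,0.58,-1.47,0.0,-0.047,-0.0,0.55],[-3.65,0.58,-1.3,0.0,-0.047,-0.0,0.55],[-3.71,0.57,-1.12,0.0,-0.047,-0.0,0.55],[-3.76,0.58,-0.95,0.0,-0.047,-0.0,0.55],[-3.79,0.58,-0.78,0.0,-0.047,-0.0,0.55]]
[[-3.83,0.58,-0.59,0.0,-0.047,-0.0,0.55],[-3.86,0.57,-0.41,0.0,-0.047,-0.0,0.55],[-3.87,0.58,-0.23,0.0,-0.047,-0.0,0.55]]
```

Request:
drive_tool([
  [-2.5,0.6,-2.9,0,-0.047,0,0.55],
  [-2.7,0.6,-2.8,0,-0.047,0,0.55],
  [-2.8,0.6,-2.7,0,-0.047,0,0.55],
  [-2.9,0.6,-2.6,0,-0.047,0,0.55],
  [-3.0,0.6,-2.4,0,-0.047,0,0.55],
])

```text
t: 0.87
tool_pos: [0.2879, -0.3706, 0.2735]
eef_rot: [[-0.812, 0.0, 0.584], [-0.584, -0.0, -0.812], [-0.0, -1.0, 0.0]]
ft_force: [0.3, 0.8, 0.8]
opening: 0.549
```

Request:
drive_tool([
  [-3.2,0.6,-2.3,0,-0.047,0,0.55],
  [-3.2,0.6,-2.1,0,-0.047,0,0.55],
  [-3.3,0.6,-2.0,0,-0.047,0,0.55],
  [-3.4,0.6,-1.8,0,-0.047,0,0.55],
  [-3.5,0.6,-1.6,0,-0.047,0,0.55],
])

```text
t: 1.28
tool_pos: [0.349, -0.1873, 0.2439]
eef_rot: [[-0.653, 0.001, 0.757], [-0.757, -0.001, -0.653], [-0.0, -1.0, 0.001]]
ft_force: [0.8, 0.3, -0.3]
opening: 0.556
```

Request:
drive_tool([
  [-3.6,0.6,-1.5,0,-0.047,0,0.55],
  [-3.6,0.6,-1.3,0,-0.047,0,0.55],
  [-3.7,0.6,-1.1,0,-0.047,0,0.55],
  [-3.8,0.6,-0.9,0,-0.047,0,0.55],
  [-3.8,0.6,-0.8,0,-0.047,0,0.55],
])

```text
t: 1.7
tool_pos: [0.4113, -0.0034, 0.2141]
eef_rot: [[-0.459, 0.002, 0.889], [-0.889, -0.0, -0.459], [-0.0, -1.0, 0.002]]
ft_force: [0.7, -1.4, -0.4]
opening: 0.552
```

Request:
drive_tool([
  [-3.8,0.6,-0.6,0,-0.047,0,0.55],
  [-3.8,0.6,-0.4,0,-0.047,0,0.55],
  [-3.8,0.6,-0.2,0,-0.047,0,0.55],
  [0,0,0,0,0,0,0.55],
  [0,0,0,0,0,0,0.55],
])

```text
t: 2.12
tool_pos: [0.4476, 0.105, 0.1953]
eef_rot: [[-0.328, -0.001, 0.945], [-0.945, -0.0, -0.328], [0.001, -1.0, -0.001]]
ft_force: [0.2, -0.3, -0.3]
opening: 0.549
```

```bash
python3 plan.py .4493 .1053 .080 1.235 0.55
```

```text
at [0.4476 0.105  0.1953] t 2.12 open 0.549 F [ 0.2 -0.3 -0.3]
[[-0.03,3.84,0.06,0.0,0.001,0.0,0.55],[-0.03,3.85,0.05,0.0,0.001,0.0,0.55],[-0.03,3.84,0.06,0.0,0.001,0.0,0.55]]
```

Request:
drive_tool([
  [0,3.8,0.17,0,0,0,0.55],
  [-0.1,3.8,0,0,0,0,0.55],
  [0,2.5,0,0,0,0,0.55],
  [0,1.4,0,0,0,0,0.55],
  [0,0,0,0,0,0,0.55],
])

```text
t: 2.53
tool_pos: [0.4469, 0.1021, 0.0775]
eef_rot: [[-0.333, -0.006, 0.943], [-0.943, -0.001, -0.333], [0.003, -1.0, -0.006]]
ft_force: [-1.1, 0.5, -0.9]
opening: 0.55
```

Request:
drive_tool([
  [0,0,0,0,0,0,0.1],
  [0,0,0,0,0,0,0.1],
  [0,0,0,0,0,0,0.1],
  [0,0,0,0,0,0,0.1],
  [0,0,0,0,0,0,0.1],
])

```text
t: 2.95
tool_pos: [0.4512, 0.1035, 0.0828]
eef_rot: [[-0.332, 0.003, 0.943], [-0.943, -0.0, -0.332], [-0.001, -1.0, 0.003]]
ft_force: [-2.0, -2.9, 8.3]
opening: 0.236
```

Request:
drive_tool([
  [0,0,0,0,0,0,0.1],
  [0,0,0,0,0,0,0.1],
])

```text
t: 3.12
tool_pos: [0.4512, 0.1035, 0.0828]
eef_rot: [[-0.332, 0.003, 0.943], [-0.943, -0.0, -0.332], [-0.001, -1.0, 0.003]]
ft_force: [-1.7, -2.7, 7.4]
opening: 0.238
```

```bash
python3 - <<'E'
from h import *
c=cap("top");s=cap("side")
crop(c,200,240,360,360,4,"pics/g1t.png");crop(s,260,220,420,340,4,"pics/g1s.png")
E
```

```text
(no output)
```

View pics/g1s.png

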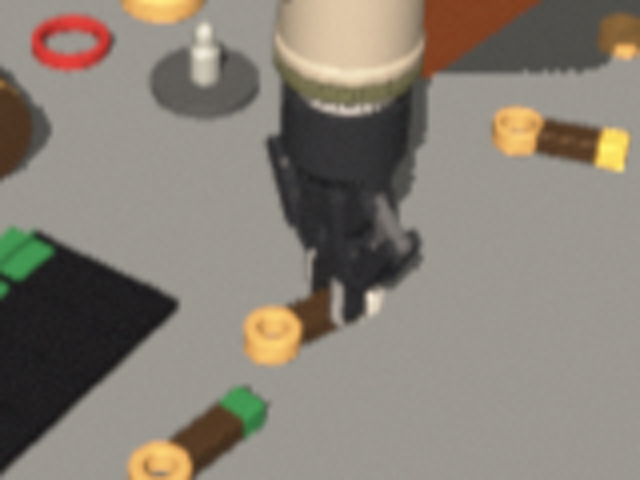

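View pics/g1t.png

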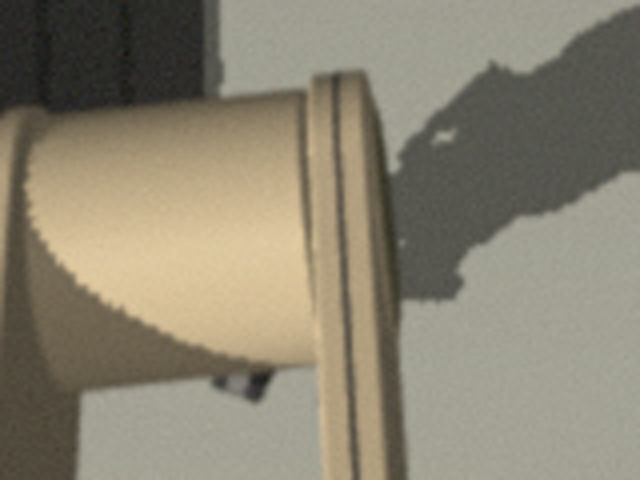

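Request:
drive_tool([
  [0,-1,0,0,0,0,0.1],
  [0,-3,0,0,0,0,0.1],
  [0,-4,0,0,0,0,0.1],
  [0,-4,0,0,0,0,0.1],
  [0,-4,0,0,0,0,0.1],
])

```text
t: 3.63
tool_pos: [0.4491, 0.1037, 0.2434]
eef_rot: [[-0.331, 0.0, 0.943], [-0.943, 0.0, -0.331], [-0.0, -1.0, 0.0]]
ft_force: [1.0, 0.4, -1.2]
opening: 0.236
```

```bash
python3 plan.py .626 -.041 .24 0 0.1;  python3 - <<'E'
from h import *
s=cap("side")
crop(s,240,120,440,270,4,"pics/g2s.png")
E
```

```text
at [0.4491 0.1037 0.2434] t 3.63 open 0.236 F [ 1.   0.4 -1.2]
[[0.71,0.03,1.95,0.0,0.112,-0.0,0.1],[0.48,0.03,2.02,0.0,0.112,-0.0,0.1],[0.26,0.03,2.07,0.0,0.112,-0.0,0.1],[0.02,0.03,2.07,0.0,0.112,-0.0,0.1],[-0.2,0.03,2.07,0.0,0.112,-0.0,0.1]]
[[-0.44,0.03,2.03,0.0,0.112,-0.0,0.1],[-0.66,0.03,1.97,0.0,0.112,-0.0,0.1],[-0.88,0.03,1.88,0.0,0.112,-0.0,0.1],[-1.09,0.03,1.78,0.0,0.112,-0.0,0.1],[-1.27,0.03,1.64,0.0,0.112,-0.0,0.1]]
[[-1.45,0.04,1.49,0.0,0.112,-0.0,0.1]]
```

View pics/g2s.png

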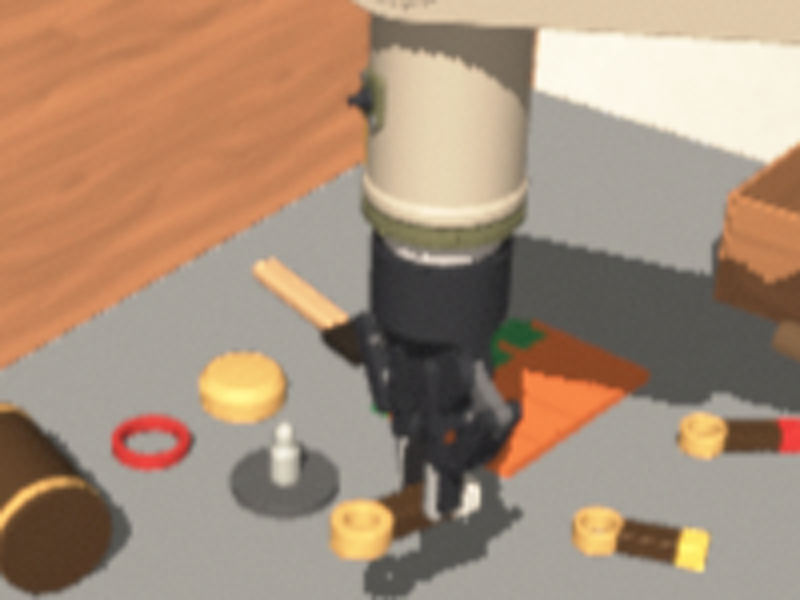

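Request:
drive_tool([
  [0.7,0,2.0,0,0.112,0,0.1],
  [0.5,0,2.0,0,0.112,0,0.1],
  [0.3,0,2.1,0,0.112,0,0.1],
  [0,0,2.1,0,0.112,0,0.1],
  [-0.2,0,2.1,0,0.112,0,0.1],
])

```text
t: 4.1
tool_pos: [0.5317, 0.0364, 0.2417]
eef_rot: [[-0.785, 0.001, 0.619], [-0.619, 0.0, -0.785], [-0.001, -1.0, 0.0]]
ft_force: [0.7, 0.4, -1.3]
opening: 0.234
```

Request:
drive_tool([
  [-0.4,0,2.0,0,0.112,0,0.1],
  [-0.7,0,2.0,0,0.112,0,0.1],
  [-0.9,0,1.9,0,0.112,0,0.1],
  [-1.1,0,1.8,0,0.112,0,0.1],
  [-1.3,0,1.6,0,0.112,0,0.1],
])

```text
t: 4.52
tool_pos: [0.6127, -0.0294, 0.2415]
eef_rot: [[-0.994, 0.0, 0.107], [-0.107, 0.0, -0.994], [-0.0, -1.0, -0.0]]
ft_force: [0.2, 0.1, -1.0]
opening: 0.235
```

Request:
drive_tool([
  [-1.4,0,1.5,0,0.112,0,0.1],
  [0,0,0,0,0,0,0.1],
  [0,0,0,0,0,0,0.1],
])

```text
t: 4.77
tool_pos: [0.6279, -0.0426, 0.241]
eef_rot: [[-1.0, -0.0, 0.001], [-0.001, 0.0, -1.0], [0.0, -1.0, -0.0]]
ft_force: [0.1, -0.0, -1.8]
opening: 0.234
```

```bash
python3 plan.py .625 -.0405 .15 0 0.1
```

```text
at [ 0.6279 -0.0426  0.241 ] t 4.77 open 0.234 F [ 0.1 -0.  -1.8]
[[0.1,3.03,-0.07,0.0,0.0,0.0,0.1],[0.09,3.04,-0.07,0.0,0.0,0.0,0.1],[0.1,3.03,-0.06,0.0,0.0,0.0,0.1]]
```

Request:
drive_tool([
  [0.1,3,0,0,0,0,0.1],
  [0.1,3,-0.1,0,0,0,0.1],
  [0.1,2.6,-0.1,0,0,0,0.1],
  [0,0,0,0,0,0,0.1],
  [0,0,0,0,0,0,0.1],
])

```text
t: 5.18
tool_pos: [0.6228, -0.0391, 0.1536]
eef_rot: [[-1.0, -0.004, 0.003], [-0.003, 0.001, -1.0], [0.004, -1.0, -0.001]]
ft_force: [0.2, -0.0, -0.7]
opening: 0.235
```

```bash
cat > look.py <<'E'
from h import *
import sys
# overlay held arm model given offset d along arm, arm underside z = tcp z - hz, and pin
tag=sys.argv[1]; d=float(sys.argv[2]); hz=float(sys.argv[3])
o=manip.get_obs(); p=np.array(o["tool_pos"]); z=np.array(o["eef_rot"])[:,2]; yaw=np.arctan2(z[0],-z[1])
e=p[:2]+d*np.array([np.cos(yaw),np.sin(yaw)]); z0=p[2]-hz
print(p.round(4),"eye",e.round(4),"z0",round(z0,4),"yaw",round(yaw,3),"F",o["ft_force"].round(1),"open",round(o["opening"],3))
ims=[]
for n in ("top","side"):
    k=cap(n); q=w2px(k,[e[0],e[1],z0])[0]; u,v=(q-[28,30]).astype(int); u=max(0,min(u,584)); v=max(0,v)
    im=cv2.resize(k["frame"][v:v+60,u:u+56,::-1],None,fx=7,fy=7,interpolation=cv2.INTER_CUBIC)
    P=[rot(a,e,yaw,z0) for a in (cyl(.018,0,.018),cyl(.018,.018,.0181),)]+[a+[.671,-.0405,0] for a in (cyl(.011,.01,.034),cyl(.0075,.038,.05))]
    for i,a in enumerate(P):
        hu=cv2.convexHull((((w2px(k,a)-[u,v]+.5)*7-.5)*8).astype(np.int32)); cv2.polylines(im,[hu],True,(255,0,255) if i<2 else (255,255,0),1,shift=3)
    ims.append(im)
cv2.imwrite(f"pics/{tag}.png",np.hstack(ims))
E
python3 look.py w1 .046 .0828
```

```text
[ 0.6228 -0.0391  0.1536] eye [ 0.6688 -0.039 ] z0 0.0708 yaw 0.003 F [ 0.2 -0.  -0.7] open 0.235
```

View pics/w1.png

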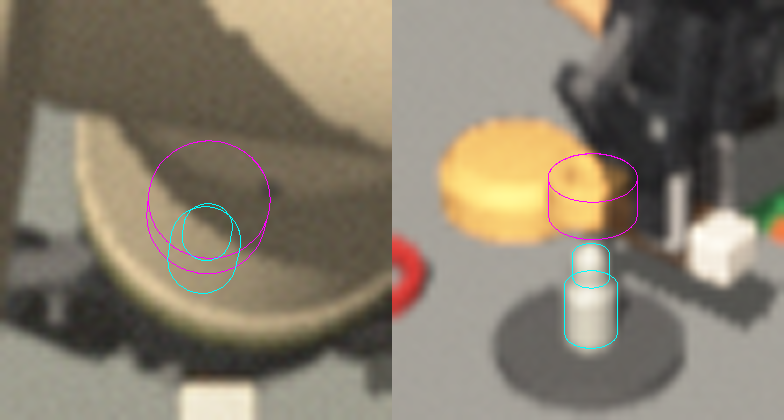

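Request:
drive_tool([
  [0,0,0,0,0,0,0.1],
  [0,0,0,0,0,0,0.1],
])

```text
t: 5.45
tool_pos: [0.626, -0.0401, 0.1576]
eef_rot: [[-1.0, 0.004, 0.001], [-0.001, -0.001, -1.0], [-0.004, -1.0, 0.001]]
ft_force: [0.3, 0.1, -0.8]
opening: 0.232
```

```bash
python3 plan.py .625 -.0405 .142 0 0.1
```

```text
at [ 0.626  -0.0401  0.1576] t 5.45 open 0.232 F [ 0.3  0.1 -0.8]
[[0.11,1.56,0.04,-0.001,0.001,-0.004,0.1]]
```

Request:
drive_tool([
  [0.1,1.0,0,0,0,0,0.1],
  [0,0.6,0,0,0,0,0.1],
  [0,0.5,0,0,0,0,0.1],
  [0,0.3,0,0,0,0,0.1],
  [0,0,0,0,0,0,0.1],
])

```text
t: 5.87
tool_pos: [0.6227, -0.04, 0.1292]
eef_rot: [[-1.0, -0.003, 0.001], [-0.001, 0.0, -1.0], [0.003, -1.0, -0.0]]
ft_force: [-0.5, 0.2, -1.5]
opening: 0.231
```

```bash
python3 look.py w2 .046 .0828
```

```text
[ 0.6227 -0.04    0.1292] eye [ 0.6687 -0.0399] z0 0.0464 yaw 0.001 F [-0.5  0.2 -1.5] open 0.231
```

View pics/w2.png

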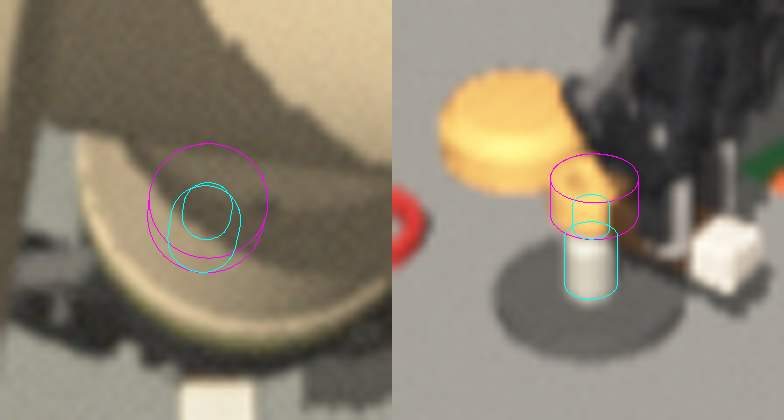

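Request:
drive_tool([
  [0,0.5,0,0,0,0,0.1],
  [0,0.5,0,0,0,0,0.1],
  [0,0.3,0,0,0,0,0.1],
  [0,0.2,0,0,0,0,0.1],
  [0,0,0,0,0,0,0.1],
])

```text
t: 6.38
tool_pos: [0.6238, -0.04, 0.1161]
eef_rot: [[-1.0, 0.0, 0.001], [-0.001, 0.0, -1.0], [-0.0, -1.0, -0.0]]
ft_force: [-2.5, 1.2, 4.9]
opening: 0.23
```

```bash
python3 look.py w3 .046 .0828
```

```text
[ 0.6238 -0.04    0.1161] eye [ 0.6698 -0.0399] z0 0.0333 yaw 0.001 F [-2.5  1.2  4.9] open 0.23
```

View pics/w3.png

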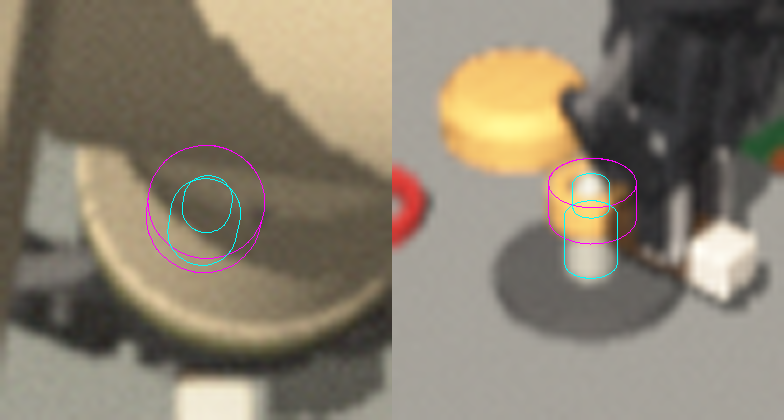

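Request:
drive_tool([
  [0,0.1,0,0,0,0,0.1],
  [0,0.1,0,0,0,0,0.1],
  [0,0,0,0,0,0,0.1],
  [0,0,0,0,0,0,0.1],
  [0,0,0,0,0,0,0.1],
])

```text
t: 6.9
tool_pos: [0.6237, -0.04, 0.1151]
eef_rot: [[-1.0, 0.0, 0.001], [-0.001, -0.0, -1.0], [-0.0, -1.0, 0.0]]
ft_force: [-7.0, 0.4, 11.8]
opening: 0.231
```

Request:
drive_tool([
  [0,0,0,0,0,0,0.1],
  [0,0,0,0,0,0,0.1],
  [0,0,0,0,0,0,0.1],
  [0,0,0,0,0,0,0.1],
  [0,0,0,0,0,0,0.1],
])

```text
t: 7.32
tool_pos: [0.6237, -0.04, 0.1151]
eef_rot: [[-1.0, 0.0, 0.001], [-0.001, 0.0, -1.0], [-0.0, -1.0, -0.0]]
ft_force: [-7.2, -0.2, 11.0]
opening: 0.233
```

```bash
python3 look.py w4 .046 .0828
```

```text
[ 0.6237 -0.04    0.1151] eye [ 0.6697 -0.0399] z0 0.0323 yaw 0.001 F [-7.2 -0.2 11. ] open 0.233
```

View pics/w4.png

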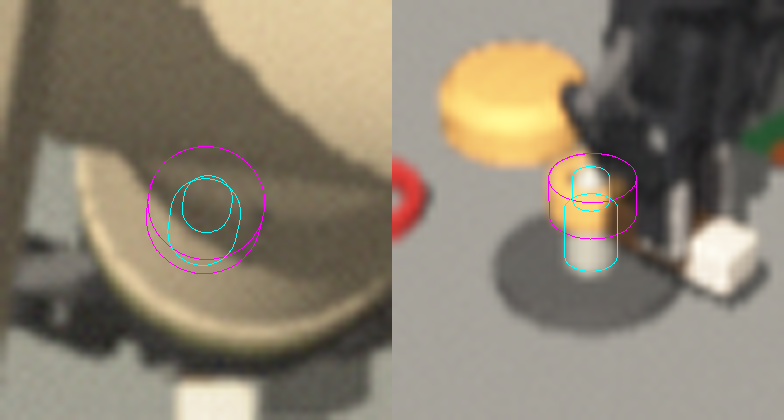

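```bash
python3 - <<'E'
from h import *
c=cap("top"); f=np.load("pics/top.npy"); c["frame"]=f
for T in (.068,.072,.076):
    TR=[box(-.059,T,-.0915,.0915,.010)]
    m=satmask(f,110)
    p,q=fit(c,m,TR,[.6031,-.249,-.0754],0,(380,195,490,285)); print(T,"tight",p.round(4),q)
    m=np.maximum(satmask(f,110),(f.max(2)<52)*1.0)
    p,q=fit(c,m,TR,[.5929,.2516,.0886],0,(155,200,265,285)); print("fit",p.round(4),q)
E
```

```text
0.068 tight [ 0.603  -0.249  -0.0753] 0.05222452059388161
fit [0.5913 0.2518 0.067 ] 0.0466160885989666
0.072 tight [ 0.6024 -0.2486 -0.0701] 0.026452327147126198
fit [0.5896 0.2513 0.0588] 0.03589000180363655
0.076 tight [ 0.6004 -0.2493 -0.0653] 0.03309277445077896
fit [0.588  0.2511 0.0705] 0.06228127330541611
```

Request:
drive_tool([
  [0,-1,0,0,0,0,0.1],
  [0,-3,0,0,0,0,0.1],
  [0,-3,0,0,0,0,0.1],
  [0,-2,0,0,0,0,0.1],
  [0,0,0,0,0,0,0.1],
])

```text
t: 7.88
tool_pos: [0.6264, -0.0405, 0.2104]
eef_rot: [[-1.0, 0.009, 0.001], [-0.001, -0.001, -1.0], [-0.009, -1.0, 0.001]]
ft_force: [0.8, 0.3, 0.0]
opening: 0.231
```

```bash
python3 plan.py .5892 -.1800 .15 -.07 0.1
```

```text
at [ 0.6264 -0.0405  0.2104] t 7.88 open 0.231 F [0.8 0.3 0. ]
[[0.95,1.51,3.48,-0.0,0.018,-0.002,0.1],[0.88,1.51,3.5,-0.0,0.018,-0.002,0.1],[0.81,1.51,3.52,-0.0,0.018,-0.002,0.1],[0.75,1.51,3.53,-0.0,0.018,-0.002,0.1]]
```

Request:
drive_tool([
  [0.9,1.0,3.5,0,0.018,0,0.1],
  [0.9,1.5,3.5,0,0.018,0,0.1],
  [0.8,1.5,3.5,0,0.018,0,0.1],
  [0.8,2.0,3.5,0,0.017,0,0.1],
  [0,0,0,0,0,0,0.1],
])

```text
t: 8.3
tool_pos: [0.5815, -0.184, 0.1386]
eef_rot: [[-0.997, -0.008, -0.075], [0.075, 0.0, -0.997], [0.008, -1.0, 0.001]]
ft_force: [-0.9, 1.1, -2.9]
opening: 0.232
```

Request:
drive_tool([
  [0,0,0,0,0,0,0.1],
  [0,0,0,0,0,0,0.1],
])

```text
t: 8.47
tool_pos: [0.5857, -0.179, 0.1433]
eef_rot: [[-0.997, -0.001, -0.071], [0.071, 0.001, -0.997], [0.001, -1.0, -0.001]]
ft_force: [0.0, -0.0, -1.0]
opening: 0.233
```

```bash
python3 plan.py .5892 -.1800 .090 -.07 0.1; python3 look.py w5 .047 .081
```

```text
at [ 0.5857 -0.179   0.1433] t 8.47 open 0.233 F [ 0. -0. -1.]
[[-0.18,2.66,0.04,0.0,-0.001,0.001,0.1],[-0.18,2.67,0.04,0.0,-0.001,0.001,0.1]]
[ 0.5857 -0.179   0.1433] eye [ 0.6325 -0.1824] z0 0.0623 yaw -0.071 F [ 0. -0. -1.] open 0.233
```

View pics/w5.png

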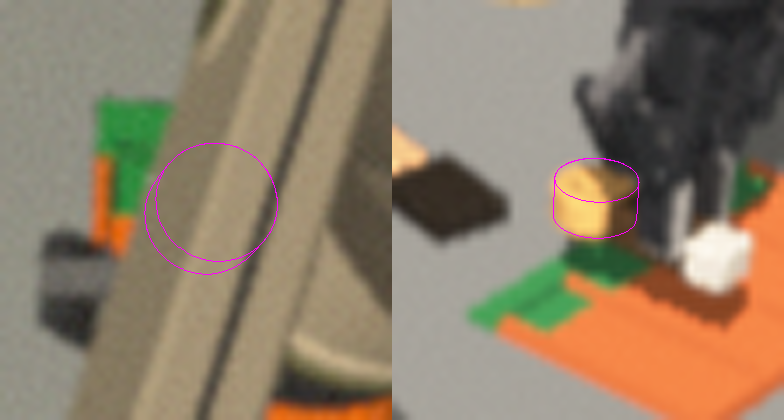

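Request:
drive_tool([
  [-0.2,2,0,0,0,0,0.1],
  [-0.1,2,0.1,0,0,0,0.1],
  [0,1.2,0,0,0,0,0.1],
  [0,0.4,0,0,0,0,0.1],
  [0,0,0,0,0,0,0.1],
])

```text
t: 8.98
tool_pos: [0.589, -0.1792, 0.088]
eef_rot: [[-0.998, -0.001, -0.069], [0.069, 0.001, -0.998], [0.001, -1.0, -0.0]]
ft_force: [0.2, 0.0, -1.0]
opening: 0.231
```

Request:
drive_tool([
  [0,0,0,0,0,0,0.1],
  [0,0,0,0,0,0,0.1],
])

```text
t: 9.15
tool_pos: [0.5895, -0.1799, 0.0886]
eef_rot: [[-0.998, 0.001, -0.069], [0.069, -0.0, -0.998], [-0.001, -1.0, 0.0]]
ft_force: [-0.8, 0.3, -1.1]
opening: 0.235
```

```bash
python3 look.py w6 .047 .081
```

```text
[ 0.5895 -0.1799  0.0886] eye [ 0.6364 -0.1832] z0 0.0076 yaw -0.069 F [-0.8  0.3 -1.1] open 0.235
```

View pics/w6.png

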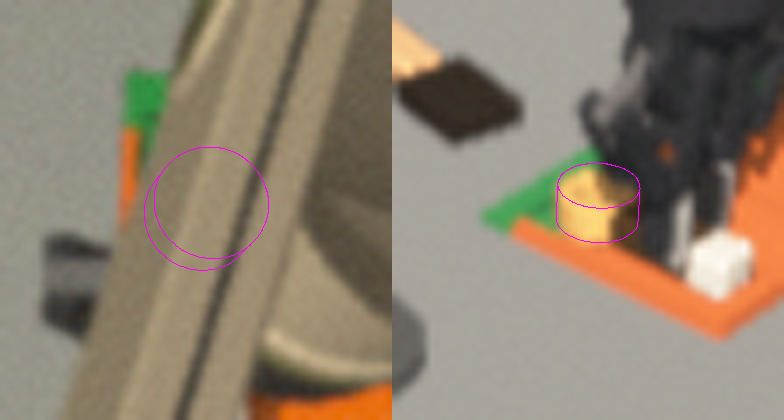

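Request:
drive_tool([
  [0,0.2,0,0,0,0,0.1],
  [0,0.2,0,0,0,0,0.1],
  [0,0,0,0,0,0,0.1],
  [0,0,0,0,0,0,0.1],
])

```text
t: 9.58
tool_pos: [0.5895, -0.1804, 0.087]
eef_rot: [[-0.998, 0.001, -0.07], [0.07, -0.0, -0.998], [-0.001, -1.0, 0.0]]
ft_force: [-10.8, 4.6, 24.0]
opening: 0.235
```

Resting on the floor (24 N up). Release.

Request:
drive_tool([
  [0,-0.1,0,0,0,0,0.25],
  [0,0,0,0,0,0,0.35],
  [0,0,0,0,0,0,0.42],
  [0,0,0,0,0,0,0.42],
  [0,-3,0,0,0,0,0.42],
])

```text
t: 10.0
tool_pos: [0.5848, -0.1788, 0.1082]
eef_rot: [[-0.997, -0.011, -0.07], [0.07, 0.004, -0.998], [0.011, -1.0, -0.003]]
ft_force: [-0.5, 1.0, -1.7]
opening: 0.421
```

Request:
drive_tool([
  [0,-4,0,0,0,0,0.5],
  [0,-4,0,0,0,0,0.55],
  [4,-1,0,0,0,0,0.55],
  [4,0,0,0,0,0,0.55],
  [4,0,0,0,0,0,0.55],
])

```text
t: 10.42
tool_pos: [0.469, -0.1722, 0.2062]
eef_rot: [[-0.998, 0.003, -0.07], [0.07, -0.001, -0.998], [-0.003, -1.0, 0.001]]
ft_force: [-0.5, -0.5, 1.4]
opening: 0.55
```

```bash
python3 - <<'E'
from h import *
print(manip.get_obs()["tool_pos"])
c=cap("top");cv2.imwrite("pics/t2.png",c["frame"][:,:,::-1])
c=cap("side");cv2.imwrite("pics/s2.png",c["frame"][:,:,::-1])
E
```

```text
[ 0.46899384 -0.17215218  0.20622452]
```

View pics/t2.png

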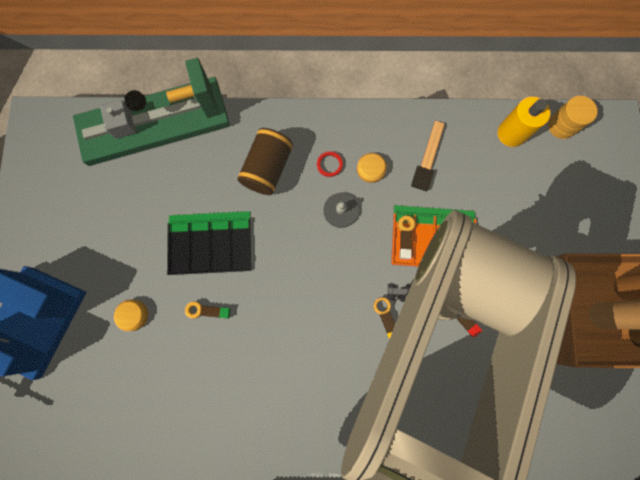

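View pics/s2.png

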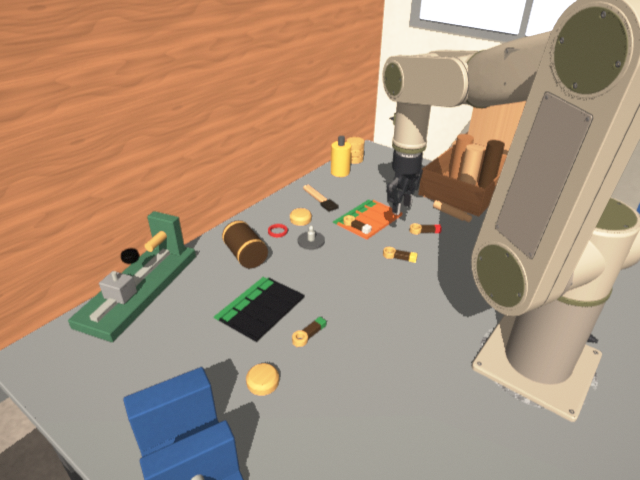

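```bash
python3 plan.py .415 -.145 .15 .3496 0.55
```

```text
at [ 0.4625 -0.1701  0.2015] t 10.52 open 0.549 F [ 0.3  0.5 -0. ]
[[1.22,1.3,-0.54,0.001,-0.105,0.002,0.55],[1.16,1.29,-0.66,0.001,-0.105,0.002,0.55],[1.08,1.3,-0.78,0.001,-0.105,0.002,0.55],[1.0,1.28,-0.9,0.001,-0.105,0.002,0.55]]
```

Request:
drive_tool([
  [1.2,1.3,-0.5,0,-0.105,0,0.55],
  [1.2,1.3,-0.7,0,-0.105,0,0.55],
  [1.1,1.3,-0.8,0,-0.105,0,0.55],
  [1.0,1.3,-0.9,0,-0.105,0,0.55],
  [0,0,0,0,0,0,0.55],
])

```text
t: 10.93
tool_pos: [0.4184, -0.1452, 0.1496]
eef_rot: [[-0.938, -0.006, 0.347], [-0.347, 0.003, -0.938], [0.004, -1.0, -0.005]]
ft_force: [-1.7, -0.5, -0.5]
opening: 0.549
```

Request:
drive_tool([
  [0,0,0,0,0,0,0.55],
  [0,0,0,0,0,0,0.55],
])

```text
t: 11.1
tool_pos: [0.4225, -0.1473, 0.1539]
eef_rot: [[-0.941, 0.002, 0.339], [-0.339, -0.001, -0.941], [-0.001, -1.0, 0.001]]
ft_force: [0.6, -0.0, 0.3]
opening: 0.546
```

```bash
python3 plan.py .415 -.145 .0805 .3496 0.55;python3 look.py y1 .046 .14
```

```text
at [ 0.4225 -0.1473  0.1539] t 11.1 open 0.546 F [ 0.6 -0.   0.3]
[[0.32,3.67,-0.24,-0.001,-0.002,-0.001,0.55],[0.32,3.67,-0.24,-0.001,-0.002,-0.001,0.55]]
[ 0.4225 -0.1473  0.1539] eye [ 0.4658 -0.1317] z0 0.0139 yaw 0.346 F [ 0.6 -0.   0.3] open 0.546
```

View pics/y1.png

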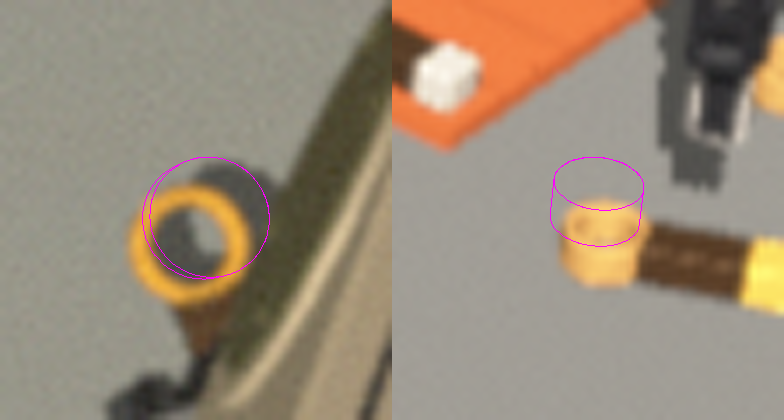

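Request:
drive_tool([
  [0.3,2.5,-0.3,0,0,0,0.55],
  [0.3,2.5,-0.2,0,0,0,0.55],
  [0,1.6,0,0,0,0,0.55],
  [0,0.8,0,0,0,0,0.55],
  [0,0,0,0,0,0,0.55],
])

```text
t: 11.62
tool_pos: [0.4136, -0.144, 0.0776]
eef_rot: [[-0.94, -0.002, 0.342], [-0.342, 0.001, -0.94], [0.002, -1.0, -0.002]]
ft_force: [-0.0, 0.3, -0.6]
opening: 0.548
```

Request:
drive_tool([
  [0,0,0,0,0,0,0.1],
  [0,0,0,0,0,0,0.1],
  [0,0,0,0,0,0,0.1],
  [0,0,0,0,0,0,0.1],
  [0,0,0,0,0,0,0.1],
])

```text
t: 12.03
tool_pos: [0.4155, -0.1448, 0.0807]
eef_rot: [[-0.939, 0.003, 0.343], [-0.343, -0.001, -0.939], [-0.002, -1.0, 0.002]]
ft_force: [-0.7, 0.3, 6.1]
opening: 0.234
```

```bash
python3 look.py y2 .046 .0828
```

```text
[ 0.4155 -0.1448  0.0807] eye [ 0.4587 -0.1291] z0 -0.0021 yaw 0.35 F [-0.7  0.3  6.1] open 0.234
```

View pics/y2.png

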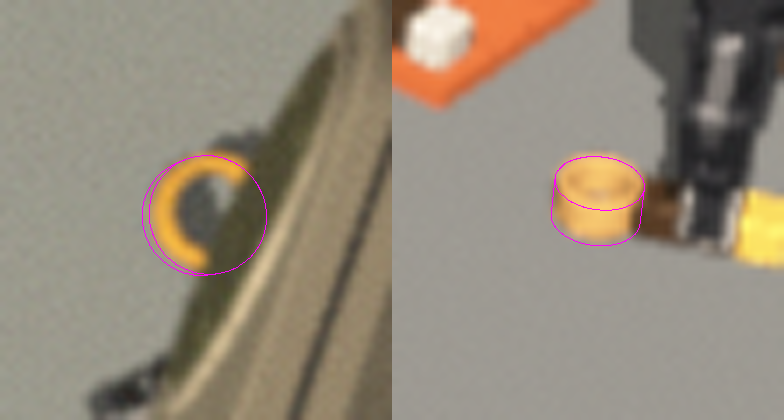

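Request:
drive_tool([
  [0,-1,0,0,0,0,0.1],
  [0,-3,0,0,0,0,0.1],
  [0,-4,0,0,0,0,0.1],
  [0,-4,0,0,0,0,0.1],
  [0,-2,0,0,0,0,0.1],
])

```text
t: 12.55
tool_pos: [0.4155, -0.1448, 0.2249]
eef_rot: [[-0.939, 0.006, 0.343], [-0.343, -0.003, -0.939], [-0.005, -1.0, 0.005]]
ft_force: [0.2, -1.0, -0.6]
opening: 0.234
```

```bash
python3 plan.py .6228 -.0405 .21 0 0.1
```

```text
at [ 0.4155 -0.1448  0.2249] t 12.55 open 0.234 F [ 0.2 -1.  -0.6]
[[-3.84,0.26,-0.45,-0.001,0.058,-0.001,0.1],[-3.81,0.27,-0.67,-0.001,0.058,-0.001,0.1],[-3.76,0.25,-0.89,-0.001,0.058,-0.001,0.1],[-3.71,0.26,-1.11,-0.001,0.058,-0.001,0.1],[-3.63,0.25,-1.32,-0.001,0.058,-0.001,0.1]]
[[-3.55,0.25,-1.53,-0.001,0.058,-0.001,0.1]]
```

Request:
drive_tool([
  [-3.8,0.2,-0.5,0,0.058,0,0.1],
  [-3.8,0.3,-0.7,0,0.058,0,0.1],
  [-3.8,0.2,-0.9,0,0.058,0,0.1],
  [-3.7,0.3,-1.1,0,0.058,0,0.1],
  [-3.6,0.2,-1.3,0,0.058,0,0.1],
])

```text
t: 12.97
tool_pos: [0.5876, -0.0557, 0.2077]
eef_rot: [[-0.998, 0.001, 0.057], [-0.057, -0.0, -0.998], [-0.001, -1.0, 0.0]]
ft_force: [0.2, -0.9, -0.3]
opening: 0.239
```

Request:
drive_tool([
  [-3.6,0.3,-1.5,0,0.058,0,0.1],
  [0,0,0,0,0,0,0.1],
  [0,0,0,0,0,0,0.1],
  [0,0,0,0,0,0,0.1],
])

```text
t: 13.3
tool_pos: [0.6208, -0.0396, 0.2039]
eef_rot: [[-1.0, -0.001, 0.003], [-0.003, -0.0, -1.0], [0.001, -1.0, 0.0]]
ft_force: [0.0, 0.3, -0.6]
opening: 0.233
```

```bash
python3 plan.py .6228 -.0405 .145 0 0.1
```

```text
at [ 0.6208 -0.0396  0.2039] t 13.3 open 0.233 F [ 0.   0.3 -0.6]
[[-0.1,2.95,0.05,-0.0,0.001,0.001,0.1],[-0.1,2.94,0.04,-0.0,0.001,0.001,0.1]]
```

Request:
drive_tool([
  [-0.1,2.5,0.1,0,0,0,0.1],
  [-0.1,2.4,0,0,0.003,0,0.1],
  [0,1,0,0,0,0,0.1],
  [0,0,0,0,0,0,0.1],
  [0,0,0,0,0,0,0.1],
])

```text
t: 13.72
tool_pos: [0.6224, -0.0411, 0.1455]
eef_rot: [[-1.0, -0.001, -0.002], [0.002, 0.0, -1.0], [0.001, -1.0, -0.0]]
ft_force: [0.3, -0.7, -0.7]
opening: 0.235
```

Request:
drive_tool([
  [0,0,0,0,0,0,0.1],
  [0,0,0,0,0,0,0.1],
])

```text
t: 13.88
tool_pos: [0.6241, -0.041, 0.1473]
eef_rot: [[-1.0, 0.003, -0.001], [0.001, -0.001, -1.0], [-0.003, -1.0, 0.001]]
ft_force: [-0.1, 0.0, -0.6]
opening: 0.239
```

```bash
python3 look.py y3 .046 .0807
```

```text
[ 0.6241 -0.041   0.1473] eye [ 0.6701 -0.0411] z0 0.0666 yaw -0.001 F [-0.1  0.  -0.6] open 0.239
```

View pics/y3.png

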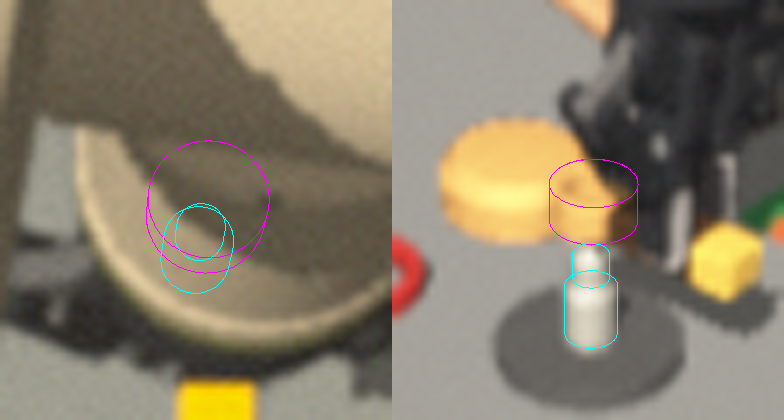

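Request:
drive_tool([
  [0.1,0.8,-0.05,0,0,0,0.1],
  [0,0.7,0,0,0,0,0.1],
  [0,0.5,0,0,0,0,0.1],
  [0,0.4,0,0,0,0,0.1],
  [0,0,0,0,0,0,0.1],
])

```text
t: 14.4
tool_pos: [0.6211, -0.04, 0.1189]
eef_rot: [[-1.0, -0.003, -0.001], [0.001, 0.0, -1.0], [0.003, -1.0, -0.0]]
ft_force: [-0.7, 0.0, -1.2]
opening: 0.238
```

Request:
drive_tool([
  [0,0.3,0,0,0,0,0.1],
  [0,0.3,0,0,0,0,0.1],
  [0,0,0,0,0,0,0.1],
  [0,0,0,0,0,0,0.1],
])

```text
t: 14.73
tool_pos: [0.6223, -0.0402, 0.115]
eef_rot: [[-1.0, 0.0, -0.001], [0.001, -0.0, -1.0], [-0.0, -1.0, 0.0]]
ft_force: [-0.4, -0.1, -1.7]
opening: 0.233
```

Request:
drive_tool([
  [0,0.4,0,0,0,0,0.1],
  [0,0.4,0,0,0,0,0.1],
  [0,0.4,0,0,0,0,0.1],
  [0,0,0,0,0,0,0.1],
])

```text
t: 15.07
tool_pos: [0.623, -0.0399, 0.1027]
eef_rot: [[-1.0, 0.002, -0.001], [0.001, 0.0, -1.0], [-0.002, -1.0, -0.0]]
ft_force: [4.6, 3.0, 0.6]
opening: 0.236
```

Request:
drive_tool([
  [0,0.4,0,0,0,0,0.1],
  [0,0.3,0,0,0,0,0.1],
  [0,0.2,0,0,0,0,0.1],
  [0,0,0,0,0,0,0.1],
  [0,0,0,0,0,0,0.1],
])

```text
t: 15.48
tool_pos: [0.623, -0.0399, 0.0941]
eef_rot: [[-1.0, 0.002, -0.001], [0.001, 0.0, -1.0], [-0.002, -1.0, -0.0]]
ft_force: [6.4, 2.8, 0.6]
opening: 0.23
```

Request:
drive_tool([
  [-0.06,0.2,-0.03,0,0,0,0.1],
  [0,0.2,0,0,0,0,0.1],
  [0,0.1,0,0,0,0,0.1],
  [0,0,0,0,0,0,0.1],
  [0,0,0,0,0,0,0.1],
])

```text
t: 15.9
tool_pos: [0.6232, -0.0398, 0.0906]
eef_rot: [[-1.0, 0.001, -0.001], [0.001, -0.0, -1.0], [-0.001, -1.0, 0.0]]
ft_force: [-4.4, 3.4, 15.9]
opening: 0.238
```

```bash
python3 look.py y4 .046 .0807
```

```text
[ 0.6232 -0.0398  0.0906] eye [ 0.6692 -0.0398] z0 0.0099 yaw -0.001 F [-4.4  3.4 15.9] open 0.238
```

View pics/y4.png

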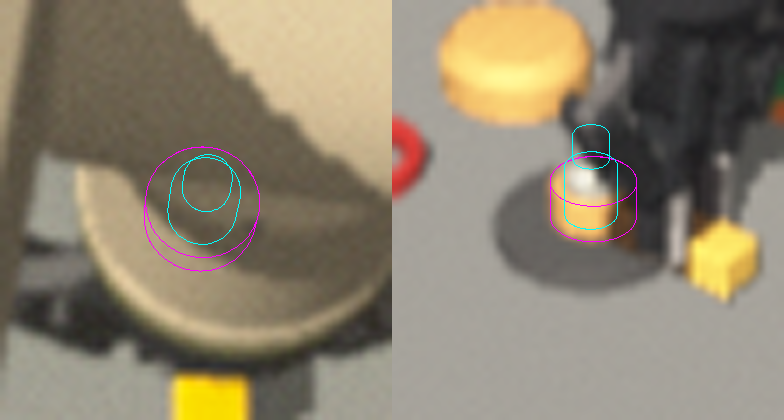

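Request:
drive_tool([
  [0,0,0,0,0,0,0.1],
  [0,0,0,0,0,0,0.1],
  [0,0,0,0,0,0,0.1],
  [0,0,0,0,0,0,0.1],
  [0,0,0,0,0,0,0.1],
])

```text
t: 16.42
tool_pos: [0.6232, -0.0398, 0.0905]
eef_rot: [[-1.0, 0.001, -0.001], [0.001, -0.0, -1.0], [-0.001, -1.0, 0.0]]
ft_force: [-4.4, 3.6, 14.7]
opening: 0.234
```

Request:
drive_tool([
  [0,-0.8,0,0,0,0,0.1],
  [0,-1,0,0,0,0,0.1],
  [0,-1.5,0,0,0,0,0.1],
  [0,-2,0,0,0,0,0.1],
  [0,-2,0,0,0,0,0.1],
])

```text
t: 16.83
tool_pos: [0.621, -0.04, 0.1603]
eef_rot: [[-1.0, -0.005, -0.001], [0.001, 0.0, -1.0], [0.005, -1.0, -0.0]]
ft_force: [-0.3, -0.6, -1.8]
opening: 0.234
```

Request:
drive_tool([
  [0,-3,0,0,0,0,0.1],
  [0,-1,0,0,0,0,0.1],
  [0,0,0,0,0,0,0.1],
])

```text
t: 17.08
tool_pos: [0.6241, -0.0403, 0.2048]
eef_rot: [[-1.0, 0.005, -0.001], [0.001, -0.001, -1.0], [-0.005, -1.0, 0.001]]
ft_force: [0.4, -0.5, -1.7]
opening: 0.236
```

```bash
python3 plan.py .5771 .1829 .15 .06 0.1; python3 look.py y5 .046 .0807
```

```text
at [ 0.6241 -0.0403  0.2048] t 17.08 open 0.236 F [ 0.4 -0.5 -1.7]
[[0.79,0.91,-3.72,-0.0,-0.01,-0.001,0.1],[0.76,0.9,-3.73,-0.0,-0.01,-0.001,0.1],[0.71,0.91,-3.73,-0.0,-0.01,-0.001,0.1],[0.68,0.91,-3.75,-0.0,-0.01,-0.001,0.1],[0.64,0.91,-3.75,-0.0,-0.01,-0.001,0.1]]
[[0.6,0.91,-3.75,-0.0,-0.01,-0.001,0.1]]
[ 0.6241 -0.0403  0.2048] eye [ 0.6701 -0.0404] z0 0.1241 yaw -0.001 F [ 0.4 -0.5 -1.7] open 0.236
```

View pics/y5.png

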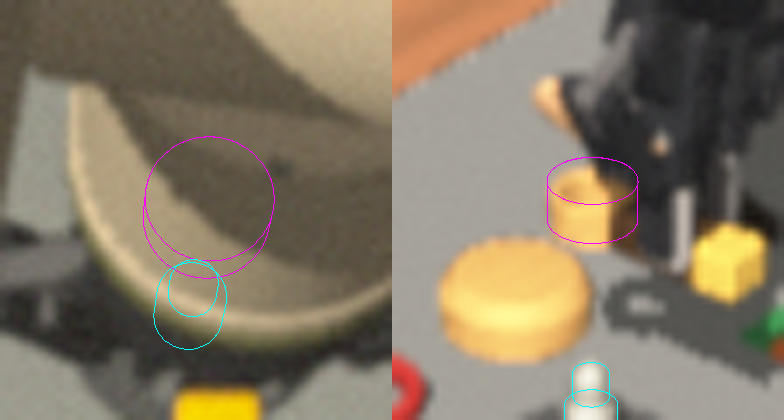

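Request:
drive_tool([
  [0.8,0.6,-3.7,0,-0.01,0,0.1],
  [0.8,0.6,-3.7,0,-0.01,0,0.1],
  [0.7,1,-3.7,0,-0.01,0,0.1],
  [0.7,1,-3.8,0,-0.01,0,0.1],
  [0.6,1,-3.8,0,-0.01,0,0.1],
])

```text
t: 17.6
tool_pos: [0.5809, 0.1475, 0.1564]
eef_rot: [[-0.999, -0.004, 0.049], [-0.049, -0.001, -0.999], [0.004, -1.0, 0.001]]
ft_force: [1.5, 0.5, -1.1]
opening: 0.23
```

Request:
drive_tool([
  [0.6,1.2,-3.6,0,-0.01,0,0.1],
  [0,0,0,0,0,0,0.1],
  [0,0,0,0,0,0,0.1],
  [0,0,0,0,0,0,0.1],
])

```text
t: 17.93
tool_pos: [0.5742, 0.1817, 0.1456]
eef_rot: [[-0.998, -0.003, 0.06], [-0.06, -0.001, -0.998], [0.003, -1.0, 0.001]]
ft_force: [0.1, -0.2, -1.3]
opening: 0.23
```

```bash
python3 plan.py .5771 .1829 .088 .06 0.1; python3 look.py y6 .046 .0807
```

```text
at [0.5742 0.1817 0.1456] t 17.93 open 0.23 F [ 0.1 -0.2 -1.3]
[[-0.16,2.88,-0.05,-0.001,-0.0,0.002,0.1],[-0.15,2.88,-0.05,-0.001,-0.0,0.002,0.1]]
[0.5742 0.1817 0.1456] eye [0.6202 0.1845] z0 0.0649 yaw 0.06 F [ 0.1 -0.2 -1.3] open 0.23
```

View pics/y6.png

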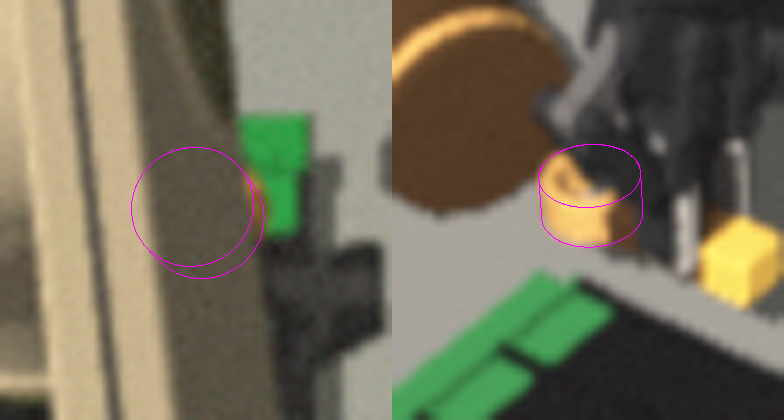

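Request:
drive_tool([
  [-0.2,2,-0.1,0,0,0,0.1],
  [0,2,0,0,0,0,0.1],
  [0,1.2,0,0,0,0,0.1],
  [0,0.5,0,0,0,0,0.1],
  [0,0,0,0,0,0,0.1],
])

```text
t: 18.45
tool_pos: [0.577, 0.182, 0.0901]
eef_rot: [[-0.998, -0.002, 0.057], [-0.057, -0.001, -0.998], [0.002, -1.0, 0.001]]
ft_force: [0.0, -0.7, -1.5]
opening: 0.235
```

Request:
drive_tool([
  [0,0,0,0,0,0,0.1],
  [0,0,0,0,0,0,0.1],
])

```text
t: 18.62
tool_pos: [0.578, 0.1829, 0.0917]
eef_rot: [[-0.998, 0.001, 0.058], [-0.058, 0.0, -0.998], [-0.001, -1.0, -0.0]]
ft_force: [0.4, -0.6, -1.3]
opening: 0.232
```

```bash
python3 plan.py .5771 .1829 .0835 .06 0.1; python3 look.py y7 .046 .0807
```

```text
at [0.578  0.1829 0.0917] t 18.62 open 0.232 F [ 0.4 -0.6 -1.3]
[[0.09,0.82,-0.01,0.0,-0.002,-0.001,0.1]]
[0.578  0.1829 0.0917] eye [0.624  0.1856] z0 0.011 yaw 0.058 F [ 0.4 -0.6 -1.3] open 0.232
```

View pics/y7.png

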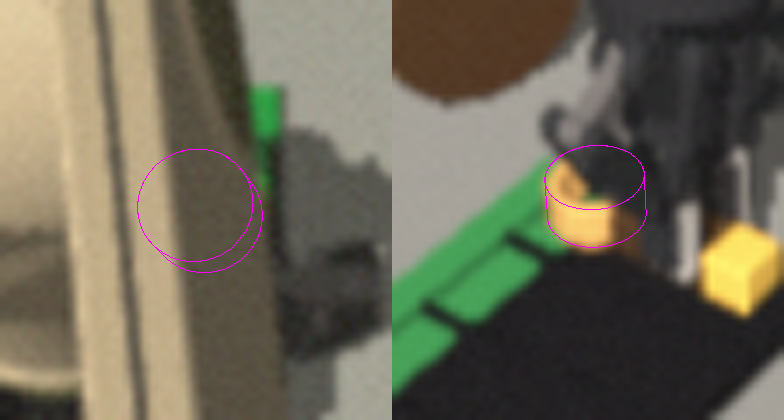

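Request:
drive_tool([
  [0,0.3,0,0,0,0,0.1],
  [0,0.3,0,0,0,0,0.1],
  [0,0.1,0,0,0,0,0.1],
  [0,0,0,0,0,0,0.1],
])

```text
t: 19.05
tool_pos: [0.5778, 0.1833, 0.0849]
eef_rot: [[-0.998, 0.001, 0.059], [-0.059, 0.0, -0.998], [-0.001, -1.0, -0.0]]
ft_force: [-3.8, -1.4, 9.0]
opening: 0.235
```

Request:
drive_tool([
  [0,0.1,0,0,0,0,0.1],
  [0,0,0,0,0,0,0.25],
  [0,0,0,0,0,0,0.35],
  [0,0,0,0,0,0,0.42],
  [0,-2,0,0,0,0,0.42],
])

```text
t: 19.47
tool_pos: [0.5745, 0.1826, 0.0985]
eef_rot: [[-0.998, -0.007, 0.059], [-0.059, -0.002, -0.998], [0.007, -1.0, 0.001]]
ft_force: [-0.8, -0.6, -0.5]
opening: 0.424
```

Request:
drive_tool([
  [0,-4,0,0,0,0,0.42],
  [0,-4,0,0,0,0,0.55],
  [3,-3,0,0,0,0,0.55],
  [4,0,0,0,0,0,0.55],
  [4,0,0,0,0,0,0.55],
])

```text
t: 19.88
tool_pos: [0.4689, 0.177, 0.215]
eef_rot: [[-0.998, 0.005, 0.058], [-0.058, 0.002, -0.998], [-0.006, -1.0, -0.001]]
ft_force: [-0.8, 0.1, 0.1]
opening: 0.553
```

```bash
python3 - <<'E'
from h import *
print(manip.get_obs()["tool_pos"])
c=cap("top");cv2.imwrite("pics/t3.png",c["frame"][:,:,::-1])
c=cap("side");cv2.imwrite("pics/s3.png",c["frame"][:,:,::-1])
E
```

```text
[0.46888923 0.17703603 0.21500952]
```

View pics/t3.png

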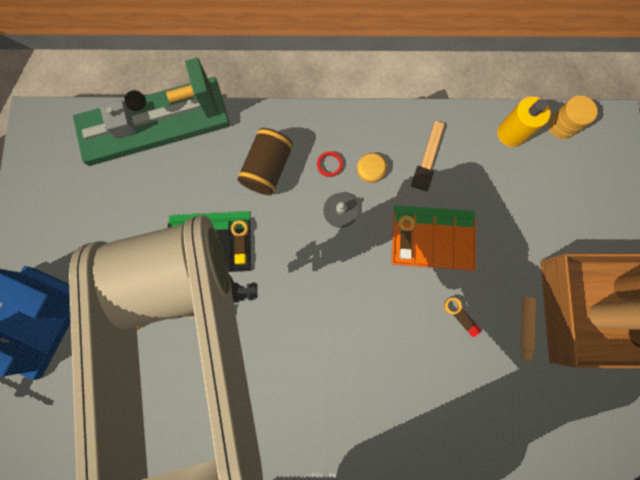

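View pics/s3.png

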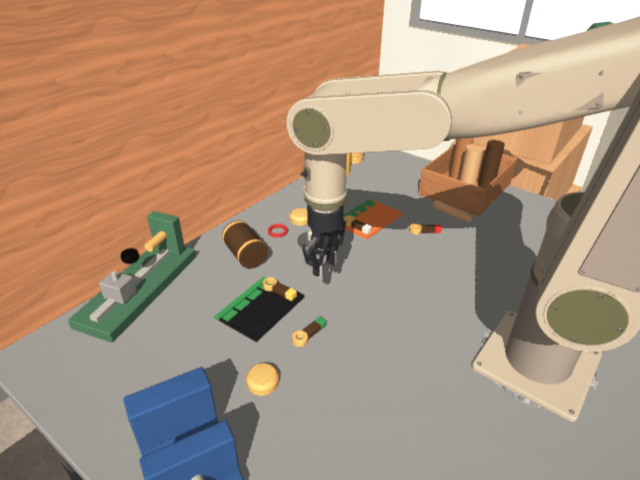

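```bash
python3 plan.py .444 .2316 .15 1.4845 0.55
```

```text
at [0.4612 0.1761 0.2092] t 19.98 open 0.546 F [ 0.1  0.2 -0.4]
[[0.11,0.49,-0.47,0.0,-0.119,0.001,0.55],[0.06,0.5,-0.48,0.0,-0.119,0.001,0.55],[-0.01,0.49,-0.49,0.0,-0.119,0.001,0.55],[-0.05,0.49,-0.48,0.0,-0.119,0.001,0.55],[-0.12,0.5,-0.47,0.0,-0.119,0.001,0.55]]
[[-0.17,0.49,-0.45,0.0,-0.119,0.001,0.55],[-0.22,0.49,-0.43,0.0,-0.119,0.001,0.55],[-0.27,0.5,-0.4,0.0,-0.119,0.001,0.55],[-0.32,0.49,-0.37,0.0,-0.119,0.001,0.55],[-0.35,0.5,-0.32,0.0,-0.119,0.001,0.55]]
[[-0.39,0.49,-0.28,0.0,-0.119,0.001,0.55],[-0.43,0.5,-0.23,0.0,-0.119,0.001,0.55]]
```

Request:
drive_tool([
  [0.1,0.5,-0.5,0,-0.119,0,0.55],
  [0,0.5,-0.5,0,-0.119,0,0.55],
  [0,0.5,-0.5,0,-0.119,0,0.55],
  [0,0.5,-0.5,0,-0.119,0,0.55],
  [-0.1,0.5,-0.5,0,-0.119,0,0.55],
])

```text
t: 20.4
tool_pos: [0.4608, 0.201, 0.1869]
eef_rot: [[-0.79, 0.0, 0.613], [-0.613, -0.0, -0.79], [0.0, -1.0, 0.0]]
ft_force: [-0.2, 0.7, -1.3]
opening: 0.549
```

Request:
drive_tool([
  [-0.2,0.5,-0.5,0,-0.119,0,0.55],
  [-0.2,0.5,-0.4,0,-0.119,0,0.55],
  [-0.3,0.5,-0.4,0,-0.119,0,0.55],
  [-0.3,0.5,-0.4,0,-0.119,0,0.55],
  [-0.4,0.5,-0.3,0,-0.119,0,0.55],
])

```text
t: 20.82
tool_pos: [0.4539, 0.2249, 0.1618]
eef_rot: [[-0.311, -0.0, 0.95], [-0.95, -0.0, -0.311], [0.0, -1.0, -0.0]]
ft_force: [0.1, -0.8, -0.2]
opening: 0.551
```

Request:
drive_tool([
  [-0.4,0.5,-0.3,0,-0.119,0,0.55],
  [-0.4,0.5,-0.2,0,-0.119,0,0.55],
  [0,0,0,0,0,0,0.55],
  [0,0,0,0,0,0,0.55],
  [0,0,0,0,0,0,0.55],
])

```text
t: 21.23
tool_pos: [0.4514, 0.2337, 0.1524]
eef_rot: [[-0.088, 0.0, 0.996], [-0.996, -0.0, -0.088], [0.0, -1.0, 0.0]]
ft_force: [-0.0, -0.2, 0.5]
opening: 0.548
```

```bash
python3 plan.py .444 .2316 .0795 1.4845 0.55; python3 look.py n1 .046 .15
```

```text
at [0.4514 0.2337 0.1524] t 21.23 open 0.548 F [-0.  -0.2  0.5]
[[0.13,3.65,-0.36,-0.0,-0.001,0.0,0.55],[0.14,3.64,-0.36,-0.0,-0.001,0.0,0.55]]
[0.4514 0.2337 0.1524] eye [0.4554 0.2795] z0 0.0024 yaw 1.483 F [-0.  -0.2  0.5] open 0.548
```

View pics/n1.png

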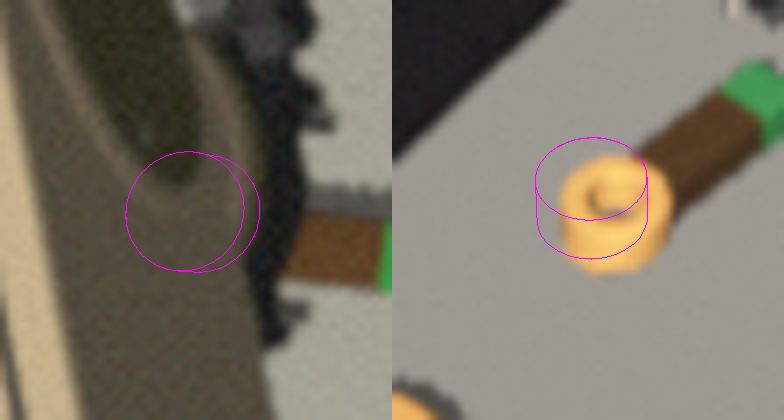

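Request:
drive_tool([
  [0.2,2.5,-0.4,0,0,0,0.55],
  [0.1,2.4,-0.3,0,0,0,0.55],
  [0,1.6,0,0,0,0,0.55],
  [0,0.8,0,0,0,0,0.55],
  [0,0,0,0,0,0,0.55],
])

```text
t: 21.75
tool_pos: [0.4428, 0.2307, 0.0776]
eef_rot: [[-0.085, -0.003, 0.996], [-0.996, -0.001, -0.085], [0.001, -1.0, -0.003]]
ft_force: [1.1, -0.9, 0.8]
opening: 0.549
```

Request:
drive_tool([
  [0,0,0,0,0,0,0.1],
  [0,0,0,0,0,0,0.1],
  [0,0,0,0,0,0,0.1],
  [0,0,0,0,0,0,0.1],
  [0,0,0,0,0,0,0.1],
])

```text
t: 22.17
tool_pos: [0.4453, 0.2318, 0.0811]
eef_rot: [[-0.084, 0.003, 0.996], [-0.996, 0.001, -0.084], [-0.001, -1.0, 0.003]]
ft_force: [-0.3, -1.0, 6.1]
opening: 0.239
```

```bash
python3 look.py n2 .046 .0807
```

```text
[0.4453 0.2318 0.0811] eye [0.4491 0.2776] z0 0.0004 yaw 1.487 F [-0.3 -1.   6.1] open 0.239
```

View pics/n2.png

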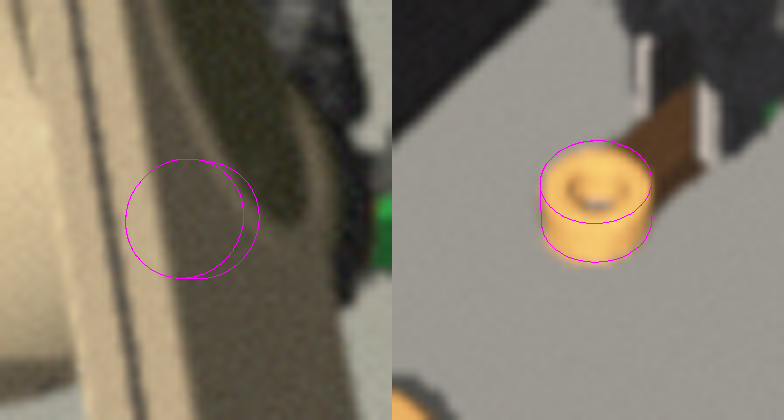

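Request:
drive_tool([
  [0,-1,0,0,0,0,0.1],
  [0,-3,0,0,0,0,0.1],
  [0,-4,0,0,0,0,0.1],
  [0,-4,0,0,0,0,0.1],
  [0,-2,0,0,0,0,0.1],
])

```text
t: 22.68
tool_pos: [0.4455, 0.232, 0.2255]
eef_rot: [[-0.084, 0.006, 0.996], [-0.996, 0.002, -0.084], [-0.003, -1.0, 0.006]]
ft_force: [1.0, 0.4, -0.2]
opening: 0.233
```

```bash
python3 plan.py .623 -.040 .205 0 0.1
```

```text
at [0.4455 0.232  0.2255] t 22.68 open 0.233 F [ 1.   0.4 -0.2]
[[1.97,0.16,1.54,-0.0,0.114,-0.001,0.1],[1.78,0.16,1.75,-0.0,0.114,-0.001,0.1],[1.58,0.17,1.94,-0.0,0.114,-0.001,0.1],[1.34,0.16,2.1,-0.0,0.114,-0.001,0.1],[1.09,0.17,2.25,-0.0,0.114,-0.001,0.1]]
[[0.83,0.17,2.36,-0.0,0.114,-0.001,0.1],[0.56,0.17,2.43,-0.0,0.114,-0.001,0.1],[0.27,0.17,2.48,-0.0,0.114,-0.001,0.1],[-0.01,0.17,2.5,-0.0,0.114,-0.001,0.1],[-0.29,0.17,2.48,-0.0,0.114,-0.001,0.1]]
[[-0.57,0.17,2.43,-0.0,0.114,-0.001,0.1],[-0.85,0.16,2.35,-0.0,0.114,-0.001,0.1],[-1.11,0.17,2.24,-0.0,0.114,-0.001,0.1]]
```

Request:
drive_tool([
  [2.0,0.1,1.5,0,0.114,0,0.1],
  [1.8,0.1,1.8,0,0.114,0,0.1],
  [1.6,0.1,1.9,0,0.114,0,0.1],
  [1.3,0.1,2.1,0,0.114,0,0.1],
  [1.1,0.1,2.3,0,0.114,0,0.1],
])

```text
t: 23.1
tool_pos: [0.5127, 0.1252, 0.2153]
eef_rot: [[-0.613, 0.001, 0.79], [-0.79, 0.0, -0.613], [-0.001, -1.0, 0.0]]
ft_force: [0.4, 1.0, -1.1]
opening: 0.236
```

Request:
drive_tool([
  [0.8,0.1,2.4,0,0.114,0,0.1],
  [0.6,0.1,2.4,0,0.114,0,0.1],
  [0.3,0.2,2.5,0,0.114,0,0.1],
  [0,0.2,2.5,0,0.114,0,0.1],
  [-0.3,0.2,2.5,0,0.114,0,0.1],
])

```text
t: 23.52
tool_pos: [0.581, 0.0198, 0.2071]
eef_rot: [[-0.942, 0.0, 0.334], [-0.334, 0.0, -0.942], [-0.0, -1.0, 0.0]]
ft_force: [0.7, 0.5, -1.1]
opening: 0.239
```

Request:
drive_tool([
  [-0.6,0.2,2.4,0,0.114,0,0.1],
  [-0.9,0.2,2.3,0,0.114,0,0.1],
  [-1.1,0.2,2.2,0,0.114,0,0.1],
  [0,0,0,0,0,0,0.1],
  [0,0,0,0,0,0,0.1],
])

```text
t: 23.93
tool_pos: [0.6221, -0.0415, 0.2006]
eef_rot: [[-1.0, -0.0, 0.004], [-0.004, 0.0, -1.0], [0.0, -1.0, -0.0]]
ft_force: [0.4, 0.5, -0.4]
opening: 0.238
```

Request:
drive_tool([
  [0,0,0,0,0,0,0.1],
])

```text
t: 24.02
tool_pos: [0.6216, -0.0401, 0.2006]
eef_rot: [[-1.0, -0.001, 0.006], [-0.006, 0.0, -1.0], [0.001, -1.0, -0.0]]
ft_force: [-0.5, -0.2, -0.8]
opening: 0.235
```

```bash
python3 plan.py .623 -.040 .145 0 0.1
```

```text
at [ 0.6216 -0.0401  0.2006] t 24.02 open 0.235 F [-0.5 -0.2 -0.8]
[[-0.07,2.78,-0.01,0.0,0.003,0.0,0.1],[-0.07,2.78,-0.0,0.0,0.003,0.0,0.1]]
```

Request:
drive_tool([
  [-0.1,2.5,0,0,0.004,0,0.1],
  [0,2.0,0,0,0,0,0.1],
  [0,1,0,0,0,0,0.1],
  [0,0,0,0,0,0,0.1],
  [0,0,0,0,0,0,0.1],
])

```text
t: 24.43
tool_pos: [0.6224, -0.0396, 0.1453]
eef_rot: [[-1.0, -0.001, 0.002], [-0.002, 0.0, -1.0], [0.001, -1.0, -0.0]]
ft_force: [0.3, 0.0, -1.1]
opening: 0.24
```

Request:
drive_tool([
  [0,0,0,0,0,0,0.1],
  [0,0,0,0,0,0,0.1],
])

```text
t: 24.6
tool_pos: [0.624, -0.0403, 0.1473]
eef_rot: [[-1.0, 0.003, 0.001], [-0.001, -0.0, -1.0], [-0.003, -1.0, 0.0]]
ft_force: [-0.0, 0.5, -0.6]
opening: 0.231
```

```bash
python3 look.py n3 .046 .081
```

```text
[ 0.624  -0.0403  0.1473] eye [ 0.67   -0.0403] z0 0.0663 yaw 0.001 F [-0.   0.5 -0.6] open 0.231
```

View pics/n3.png

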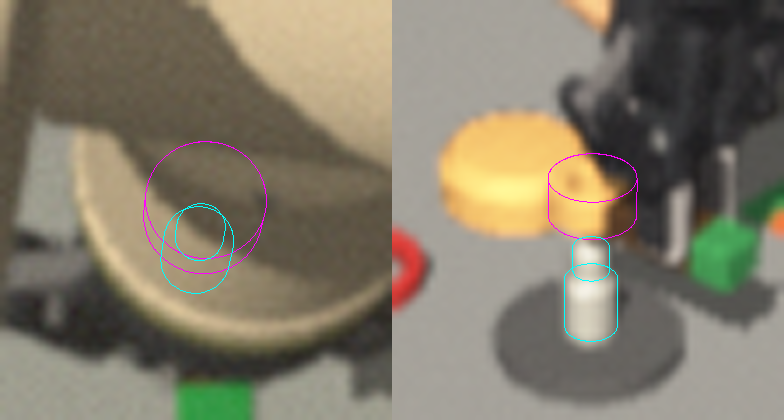

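Request:
drive_tool([
  [0.05,0.8,0,0,0,0,0.1],
  [0,0.7,0,0,0,0,0.1],
  [0,0.5,0,0,0,0,0.1],
  [0,0.4,0,0,0,0,0.1],
  [0,0,0,0,0,0,0.1],
])

```text
t: 25.12
tool_pos: [0.6222, -0.0403, 0.12]
eef_rot: [[-1.0, -0.001, 0.001], [-0.001, 0.0, -1.0], [0.001, -1.0, -0.0]]
ft_force: [1.5, 0.5, -2.8]
opening: 0.236
```

Request:
drive_tool([
  [0,0.2,0,0,0,0,0.1],
  [0,0.2,0,0,0,0,0.1],
  [0,0.2,0,0,0,0,0.1],
  [0,0,0,0,0,0,0.1],
  [0,0,0,0,0,0,0.1],
])

```text
t: 25.53
tool_pos: [0.623, -0.0403, 0.1159]
eef_rot: [[-1.0, 0.001, 0.001], [-0.001, 0.0, -1.0], [-0.001, -1.0, -0.0]]
ft_force: [1.6, 1.4, 0.9]
opening: 0.237
```

```bash
python3 look.py n4 .046 .081
```

```text
[ 0.623  -0.0403  0.1159] eye [ 0.669  -0.0403] z0 0.0349 yaw 0.001 F [1.6 1.4 0.9] open 0.237
```

View pics/n4.png

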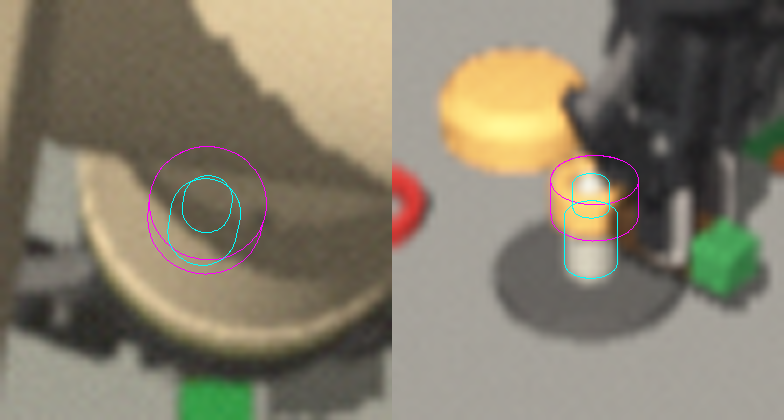

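Touching the step; press a little more and hold.

Request:
drive_tool([
  [0,0.1,0,0,0,0,0.1],
  [0,0.1,0,0,0,0,0.1],
  [0,0,0,0,0,0,0.1],
  [0,0,0,0,0,0,0.1],
  [0,0,0,0,0,0,0.1],
])

```text
t: 26.05
tool_pos: [0.6231, -0.0403, 0.1144]
eef_rot: [[-1.0, 0.002, 0.001], [-0.001, 0.0, -1.0], [-0.002, -1.0, -0.0]]
ft_force: [0.5, 2.4, 6.7]
opening: 0.233
```

Request:
drive_tool([
  [0,0.05,0,0,0,0,0.1],
  [0,0,0,0,0,0,0.1],
  [0,0,0,0,0,0,0.1],
  [0,0,0,0,0,0,0.1],
  [0,0,0,0,0,0,0.1],
])

```text
t: 26.47
tool_pos: [0.6231, -0.0403, 0.1141]
eef_rot: [[-1.0, 0.002, 0.001], [-0.001, 0.0, -1.0], [-0.002, -1.0, -0.0]]
ft_force: [-0.7, 2.3, 7.2]
opening: 0.233
```

```bash
python3 look.py n5 .046 .0795
```

```text
[ 0.6231 -0.0403  0.1141] eye [ 0.6691 -0.0402] z0 0.0346 yaw 0.001 F [-0.7  2.3  7.2] open 0.233
```

View pics/n5.png

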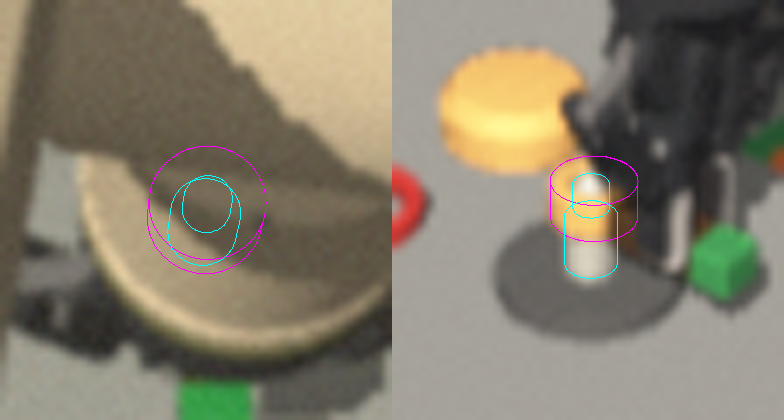

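Request:
drive_tool([
  [0,-1,0,0,0,0,0.1],
  [0,-2.5,0,0,0,0,0.1],
  [0,-3,0,0,0,0,0.1],
  [0,-3,0,0,0,0,0.1],
  [0,0,0,0,0,0,0.1],
])

```text
t: 26.98
tool_pos: [0.6251, -0.0411, 0.2154]
eef_rot: [[-1.0, 0.009, 0.001], [-0.001, -0.002, -1.0], [-0.009, -1.0, 0.002]]
ft_force: [1.4, -1.1, 0.2]
opening: 0.237
```

```bash
python3 plan.py .5839 -.2699 .16 -.07 0.1
```

```text
at [ 0.6251 -0.0411  0.2154] t 26.98 open 0.237 F [ 1.4 -1.1  0.2]
[[0.7,0.92,3.81,-0.0,0.012,-0.001,0.1],[0.65,0.93,3.82,-0.0,0.012,-0.001,0.1],[0.6,0.92,3.83,-0.0,0.012,-0.001,0.1],[0.56,0.93,3.83,-0.0,0.012,-0.001,0.1],[0.51,0.93,3.84,-0.0,0.012,-0.001,0.1]]
[[0.46,0.92,3.84,-0.0,0.012,-0.001,0.1]]
```

Request:
drive_tool([
  [0.7,0.5,3.8,0,0.012,0,0.1],
  [0.6,0.7,3.8,0,0.012,0,0.1],
  [0.6,0.9,3.8,0,0.012,0,0.1],
  [0.6,1,3.8,0,0.012,0,0.1],
  [0.5,1,3.8,0,0.012,0,0.1],
])

```text
t: 27.4
tool_pos: [0.5868, -0.2313, 0.1662]
eef_rot: [[-0.998, -0.001, -0.06], [0.06, 0.0, -0.998], [0.001, -1.0, 0.0]]
ft_force: [1.1, -0.6, -1.7]
opening: 0.237
```

Request:
drive_tool([
  [0.5,1,3.8,0,0.012,0,0.1],
  [0,0,0,0,0,0,0.1],
  [0,0,0,0,0,0,0.1],
  [0,0,0,0,0,0,0.1],
])

```text
t: 27.73
tool_pos: [0.5802, -0.2674, 0.1563]
eef_rot: [[-0.997, -0.001, -0.072], [0.072, 0.001, -0.997], [0.001, -1.0, -0.001]]
ft_force: [-0.1, 0.2, -0.5]
opening: 0.238
```

```bash
python3 plan.py .5839 -.2699 .091 -.07 0.1; python3 look.py n6 .046 .0805
```

```text
at [ 0.5802 -0.2674  0.1563] t 27.73 open 0.238 F [-0.1  0.2 -0.5]
[[-0.2,3.27,0.12,0.0,-0.001,0.001,0.1],[-0.19,3.26,0.11,0.0,-0.001,0.001,0.1]]
[ 0.5802 -0.2674  0.1563] eye [ 0.6261 -0.2707] z0 0.0758 yaw -0.072 F [-0.1  0.2 -0.5] open 0.238
```

View pics/n6.png

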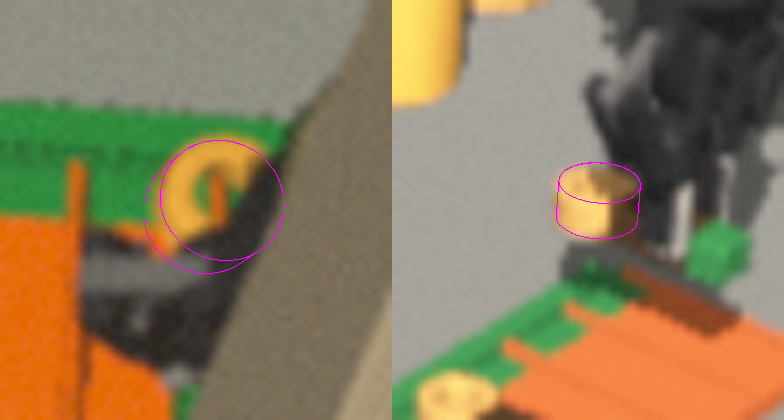

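Request:
drive_tool([
  [-0.2,2.5,0.1,0,0,0,0.1],
  [-0.1,2.2,0.1,0,0,0,0.1],
  [0,1.4,0,0,0,0,0.1],
  [0,0.6,0,0,0,0,0.1],
  [0,0,0,0,0,0,0.1],
])

```text
t: 28.25
tool_pos: [0.5829, -0.268, 0.088]
eef_rot: [[-0.998, -0.003, -0.07], [0.07, 0.002, -0.998], [0.003, -1.0, -0.002]]
ft_force: [-0.1, 0.8, 0.2]
opening: 0.235
```

Request:
drive_tool([
  [0,0,0,0,0,0,0.1],
  [0,0,0,0,0,0,0.1],
])

```text
t: 28.42
tool_pos: [0.5847, -0.2697, 0.0915]
eef_rot: [[-0.997, 0.002, -0.071], [0.071, -0.001, -0.997], [-0.002, -1.0, 0.001]]
ft_force: [0.9, -1.2, -1.1]
opening: 0.233
```

```bash
python3 plan.py .5839 -.2699 .0835 -.07 0.1; python3 look.py n7 .046 .0805
```

```text
at [ 0.5847 -0.2697  0.0915] t 28.42 open 0.233 F [ 0.9 -1.2 -1.1]
[[0.08,0.8,0.02,-0.001,-0.001,-0.002,0.1]]
[ 0.5847 -0.2697  0.0915] eye [ 0.6305 -0.273 ] z0 0.011 yaw -0.071 F [ 0.9 -1.2 -1.1] open 0.233
```

View pics/n7.png

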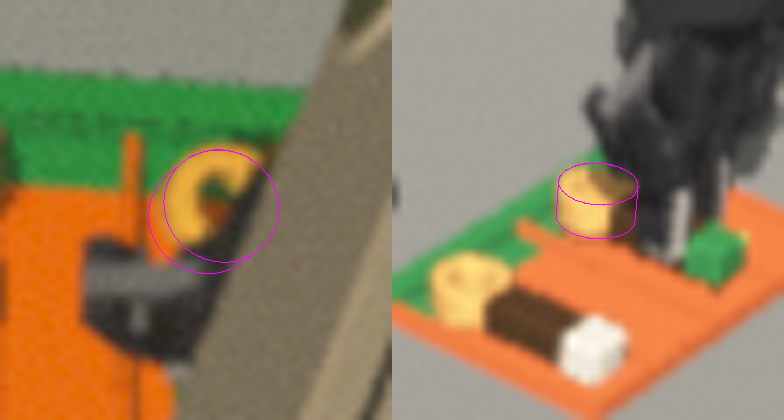

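Request:
drive_tool([
  [0,0.3,0,0,0,0,0.1],
  [0,0.3,0,0,0,0,0.1],
  [0,0.1,0,0,0,0,0.1],
  [0,0,0,0,0,0,0.1],
])

```text
t: 28.85
tool_pos: [0.5844, -0.2701, 0.0854]
eef_rot: [[-0.997, 0.001, -0.071], [0.071, -0.001, -0.997], [-0.002, -1.0, 0.001]]
ft_force: [-7.3, 3.2, 16.4]
opening: 0.241
```

Request:
drive_tool([
  [0,0,0,0,0,0,0.25],
  [0,0,0,0,0,0,0.35],
  [0,0,0,0,0,0,0.42],
  [0,0,0,0,0,0,0.42],
  [0,-2,0,0,0,0,0.42],
])

```text
t: 29.27
tool_pos: [0.581, -0.2681, 0.0981]
eef_rot: [[-0.997, -0.007, -0.071], [0.071, 0.004, -0.997], [0.007, -1.0, -0.003]]
ft_force: [-0.7, -0.3, -1.1]
opening: 0.419
```

Request:
drive_tool([
  [0,-4,0,0,0,0,0.42],
  [0,-4,0,0,0,0,0.55],
  [3,-3,0,0,0,0,0.55],
  [4,0,-1,0,0,0,0.55],
  [4,0,-2,0,0,0,0.55],
])

```text
t: 29.68
tool_pos: [0.4795, -0.2351, 0.2152]
eef_rot: [[-0.997, 0.005, -0.072], [0.072, -0.004, -0.997], [-0.005, -1.0, 0.003]]
ft_force: [-0.5, 0.3, 0.3]
opening: 0.552
```

Request:
drive_tool([
  [2,0,-4,0,0,0,0.55],
  [0,0,-4,0,0,0,0.55],
  [0,0,-4,0,0,0,0.55],
  [0,0,-4,0,0,0,0.55],
])

```text
t: 30.02
tool_pos: [0.4712, -0.0739, 0.2123]
eef_rot: [[-0.997, 0.001, -0.073], [0.073, -0.0, -0.997], [-0.001, -1.0, 0.0]]
ft_force: [0.8, 0.6, -0.6]
opening: 0.55
```

```bash
python3 - <<'E'
from h import *
print(manip.get_obs()["tool_pos"])
c=cap("top");cv2.imwrite("pics/t4.png",c["frame"][:,:,::-1])
p,q=fitarm(c,(453,306),(475,331),0,satmask(c["frame"],60)); print("red",p.round(4),q)
E
```

```text
[ 0.47116834 -0.07390313  0.21233298]
red [ 0.4605 -0.2797  0.6946] 0.7195123434066772
```

View pics/t4.png

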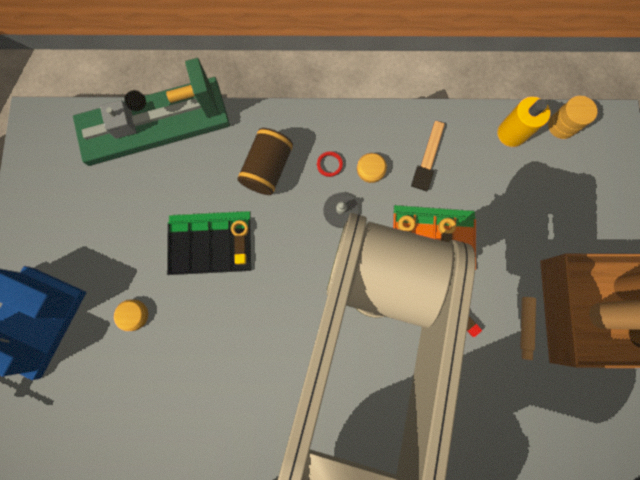

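```bash
python3 - <<'E'
from h import *
c=cap("side"); cv2.imwrite("pics/s4.png",c["frame"][:,:,::-1])
c=cap("top"); c["frame"]=cv2.imread("pics/t3.png")[:,:,::-1].copy(); f=c["frame"]
for th in (50,70,90,110):
    p,q=fitarm(c,(453,306),(475,331),0,satmask(f,th)); print("red",th,p.round(4),q)
im=cv2.resize(f[285:345,430:500,::-1],None,fx=8,fy=8,interpolation=cv2.INTER_CUBIC)
for a in ARM:
    hu=cv2.convexHull((((w2px(c,rot(a,p[:2],p[2],0))-[430,285]+.5)*8-.5)*8).astype(np.int32)); cv2.polylines(im,[hu],True,(255,0,255),1,shift=3)
cv2.imwrite("pics/r3.png",im)
E
python3 plan.py .4243 -.3117 .15 .696 0.55
```

```text
red 50 [ 0.4598 -0.2821  0.685 ] 0.1734246462583542
red 70 [ 0.4597 -0.2817  0.6892] 0.18787871301174164
red 90 [ 0.4592 -0.282   0.6922] 0.23656192421913147
red 110 [ 0.4601 -0.2817  0.6907] 0.30874189734458923
at [ 0.4718 -0.0726  0.2122] t 30.17 open 0.552 F [ 1.1  0.1 -0.7]
[[0.45,0.89,3.45,0.0,-0.109,-0.0,0.55],[0.83,0.89,3.39,0.0,-0.109,-0.0,0.55],[1.18,0.88,3.27,0.0,-0.109,-0.0,0.55],[1.54,0.89,3.13,0.0,-0.109,-0.0,0.55],[1.87,0.89,2.93,0.0,-0.109,-0.0,0.55]]
[[2.17,0.89,2.72,0.0,-0.109,-0.0,0.55],[2.46,0.88,2.47,0.0,-0.109,-0.0,0.55]]
```

View pics/r3.png

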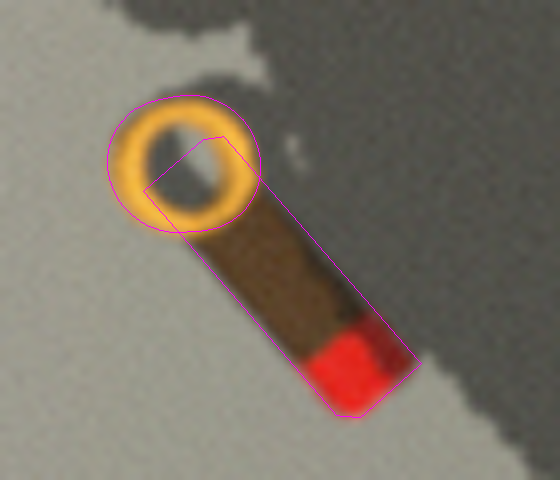

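View pics/s4.png

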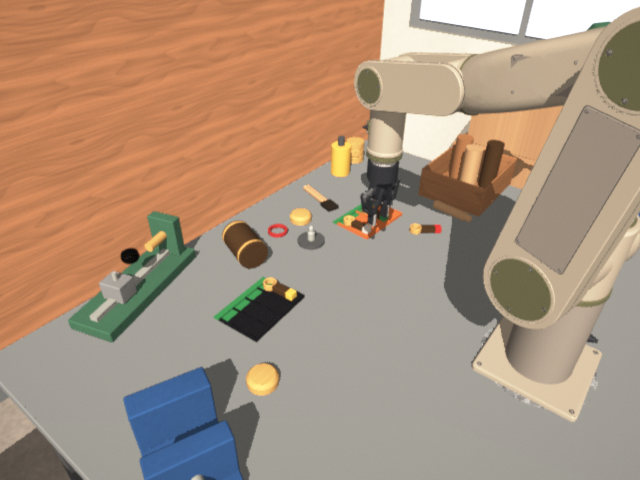

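Request:
drive_tool([
  [0.5,0.8,3.5,0,-0.109,0,0.55],
  [0.8,0.8,3.4,0,-0.109,0,0.55],
  [1.2,0.8,3.3,0,-0.109,0,0.55],
  [1.5,0.8,3.1,0,-0.109,0,0.55],
  [1.9,0.8,2.9,0,-0.109,0,0.55],
])

```text
t: 30.58
tool_pos: [0.4356, -0.2488, 0.1719]
eef_rot: [[-0.888, 0.0, 0.46], [-0.46, -0.001, -0.888], [0.0, -1.0, 0.0]]
ft_force: [0.6, 0.1, -0.2]
opening: 0.551
```

Request:
drive_tool([
  [2.2,0.8,2.7,0,-0.109,0,0.55],
  [2.5,0.8,2.5,0,-0.109,0,0.55],
  [0,0,0,0,0,0,0.55],
  [0,0,0,0,0,0,0.55],
  [0,0,0,0,0,0,0.55],
])

```text
t: 31.0
tool_pos: [0.4215, -0.3154, 0.1559]
eef_rot: [[-0.772, -0.001, 0.635], [-0.635, 0.001, -0.772], [-0.0, -1.0, -0.001]]
ft_force: [-0.4, -0.1, 0.2]
opening: 0.552
```

```bash
python3 plan.py .4242 -.3119 .0795 .690 0.55; python3 look.py r4 .046 .155
```

```text
at [ 0.4215 -0.3154  0.1559] t 31.0 open 0.552 F [-0.4 -0.1  0.2]
[[-0.21,3.82,-0.05,0.0,-0.001,-0.0,0.55],[-0.22,3.82,-0.05,0.0,-0.001,-0.0,0.55]]
[ 0.4215 -0.3154  0.1559] eye [ 0.4571 -0.2862] z0 0.0009 yaw 0.688 F [-0.4 -0.1  0.2] open 0.552
```

View pics/r4.png

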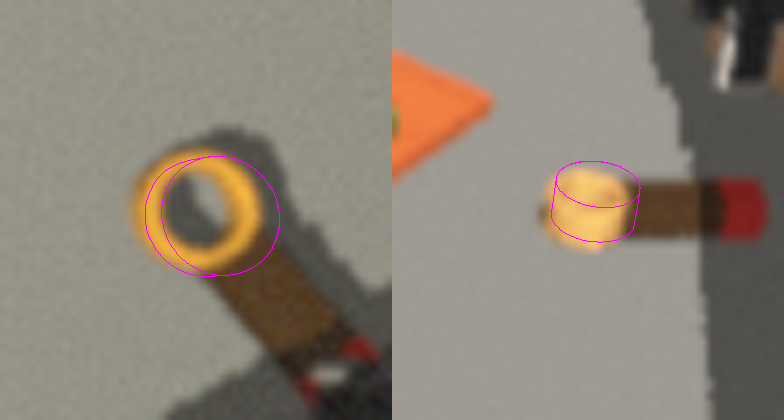

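```bash
python3 - <<'E'
from h import *
c=cap("top"); f=c["frame"]
m=satmask(f,80)
crop(c,430,285,500,345,8,"pics/r5.png")
# hue-based bronze ring centroid vs initial
def ring(f):
    h=cv2.cvtColor(f,cv2.COLOR_RGB2HSV)[285:325,435:472].astype(int)
    k=(h[:,:,1]>120)&(h[:,:,2]>130)&(h[:,:,0]>10)&(h[:,:,0]<30)
    ys,xs=np.nonzero(k); (cx,cy),r=cv2.minEnclosingCircle(np.c_[xs,ys].astype(np.float32)); return cx+435,cy+285,r,k.sum()
print(ring(f))
for n in ("top0","t3"): print(n,ring(cv2.imread(f"pics/{n}.png")[:,:,::-1].copy()))
for p in ((.4597,-.2826),): print(w2px(c,[*p,.018]),w2px(c,[*p,0]))
E
```

```text
(452.88888931274414, 305.5, 9.233861923217773, np.int64(175))
top0 (452.55521392822266, 305.8435573577881, 9.01550579071045, np.int64(171))
t3 (452.86111068725586, 305.0, 9.355274200439453, np.int64(177))
[[454.13127054 305.07033445]] [[451.63909773 305.40145192]]
```

View pics/r5.png

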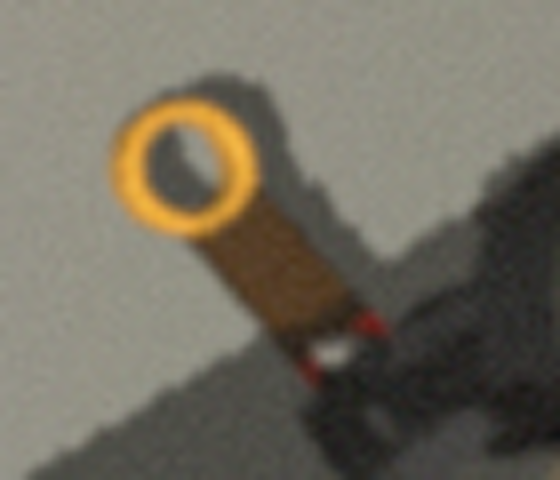

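Request:
drive_tool([
  [-0.2,2.7,-0.1,0,0,0,0.55],
  [-0.2,2.5,0,0,0,0,0.55],
  [0,1.7,0,0,0,0,0.55],
  [0,0.8,0,0,0,0,0.55],
  [0,0,0,0,0,0,0.55],
])

```text
t: 31.57
tool_pos: [0.4239, -0.3097, 0.0774]
eef_rot: [[-0.769, -0.003, 0.639], [-0.639, 0.002, -0.769], [0.001, -1.0, -0.004]]
ft_force: [-0.4, 0.8, -0.1]
opening: 0.549
```

Request:
drive_tool([
  [0,0,0,0,0,0,0.1],
  [0,0,0,0,0,0,0.1],
  [0,0,0,0,0,0,0.1],
  [0,0,0,0,0,0,0.1],
  [0,0,0,0,0,0,0.1],
])

```text
t: 31.98
tool_pos: [0.4257, -0.3122, 0.0812]
eef_rot: [[-0.77, 0.002, 0.638], [-0.638, -0.002, -0.77], [-0.001, -1.0, 0.003]]
ft_force: [-0.3, 1.6, 7.6]
opening: 0.236
```

```bash
python3 look.py r6 .046 .0805
```

```text
[ 0.4257 -0.3122  0.0812] eye [ 0.4611 -0.2829] z0 0.0007 yaw 0.692 F [-0.3  1.6  7.6] open 0.236
```

View pics/r6.png

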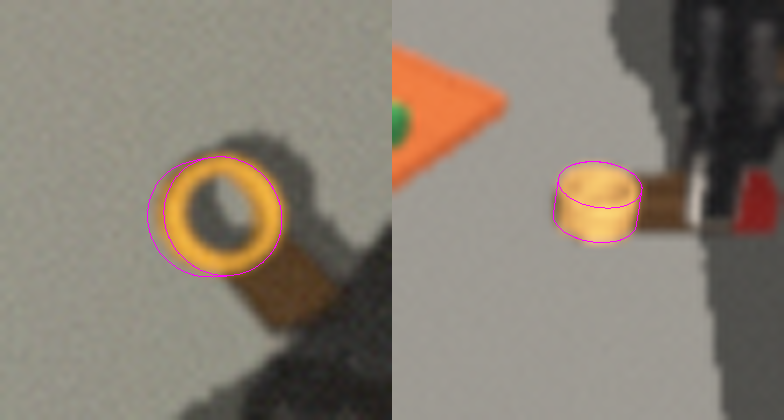

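Request:
drive_tool([
  [0,-1,0,0,0,0,0.1],
  [0,-3,0,0,0,0,0.1],
  [0,-4,0,0,0,0,0.1],
  [0,-4,0,0,0,0,0.1],
  [0,-2,0,0,0,0,0.1],
])

```text
t: 32.5
tool_pos: [0.4259, -0.3127, 0.2257]
eef_rot: [[-0.77, 0.005, 0.638], [-0.638, -0.005, -0.77], [-0.001, -1.0, 0.007]]
ft_force: [1.8, -1.2, -1.0]
opening: 0.238
```

```bash
python3 plan.py .6235 -.0400 .21 0 0.1
```

```text
at [ 0.4259 -0.3127  0.2257] t 32.5 open 0.238 F [ 1.8 -1.2 -1. ]
[[-3.62,0.17,-0.93,-0.001,0.077,-0.0,0.1],[-3.54,0.17,-1.21,-0.001,0.077,-0.0,0.1],[-3.44,0.18,-1.48,-0.001,0.077,-0.0,0.1],[-3.31,0.17,-1.74,-0.001,0.077,-0.0,0.1],[-3.17,0.18,-1.99,-0.001,0.077,-0.0,0.1]]
[[-3.01,0.18,-2.22,-0.001,0.077,-0.0,0.1],[-2.83,0.18,-2.45,-0.001,0.077,-0.0,0.1],[-2.63,0.18,-2.66,-0.001,0.077,-0.0,0.1],[-2.42,0.19,-2.86,-0.001,0.077,-0.0,0.1]]
```

Request:
drive_tool([
  [-3.6,0.1,-0.9,0,0.077,0,0.1],
  [-3.5,0.1,-1.2,0,0.077,0,0.1],
  [-3.4,0.1,-1.5,0,0.077,0,0.1],
  [-3.3,0.1,-1.7,0,0.077,0,0.1],
  [-3.2,0.1,-2.0,0,0.077,0,0.1],
])

```text
t: 32.92
tool_pos: [0.5346, -0.1596, 0.2154]
eef_rot: [[-0.955, 0.001, 0.298], [-0.298, -0.001, -0.955], [-0.001, -1.0, 0.001]]
ft_force: [1.2, -1.4, -1.7]
opening: 0.233
```

Request:
drive_tool([
  [-3.0,0.2,-2.2,0,0.077,0,0.1],
  [-2.8,0.2,-2.4,0,0.077,0,0.1],
  [-2.6,0.2,-2.7,0,0.077,0,0.1],
  [-2.4,0.2,-2.9,0,0.077,0,0.1],
  [0,0,0,0,0,0,0.1],
])

```text
t: 33.33
tool_pos: [0.6234, -0.034, 0.2066]
eef_rot: [[-1.0, 0.002, -0.003], [0.003, 0.002, -1.0], [-0.002, -1.0, -0.002]]
ft_force: [0.2, -0.1, -1.6]
opening: 0.236
```

Request:
drive_tool([
  [0,0,0,0,0,0,0.1],
  [0,0,0,0,0,0,0.1],
  [0,0,0,0,0,0,0.1],
])

```text
t: 33.58
tool_pos: [0.6206, -0.0406, 0.2067]
eef_rot: [[-1.0, -0.0, -0.001], [0.001, -0.0, -1.0], [0.0, -1.0, 0.0]]
ft_force: [0.1, -0.0, -0.9]
opening: 0.237
```

```bash
python3 plan.py .6235 -.0400 .145 0 0.1
```

```text
at [ 0.6206 -0.0406  0.2067] t 33.58 open 0.237 F [ 0.1 -0.  -0.9]
[[-0.14,3.08,-0.03,-0.0,-0.001,0.0,0.1],[-0.15,3.09,-0.03,-0.0,-0.001,0.0,0.1]]
```

Request:
drive_tool([
  [-0.15,2.5,-0.05,0,0,0,0.1],
  [-0.15,2.4,0,0,0,0,0.1],
  [0,1.2,0,0,0,0,0.1],
  [0,0,0,0,0,0,0.1],
  [0,0,0,0,0,0,0.1],
])

```text
t: 34.0
tool_pos: [0.6232, -0.0399, 0.1449]
eef_rot: [[-1.0, -0.002, -0.002], [0.002, 0.0, -1.0], [0.002, -1.0, -0.0]]
ft_force: [0.7, 0.9, -1.5]
opening: 0.237
```

Request:
drive_tool([
  [0,0,0,0,0,0,0.1],
  [0,0,0,0,0,0,0.1],
])

```text
t: 34.17
tool_pos: [0.6251, -0.0397, 0.1474]
eef_rot: [[-1.0, 0.003, -0.002], [0.002, -0.0, -1.0], [-0.003, -1.0, 0.0]]
ft_force: [0.0, 0.2, -0.4]
opening: 0.232
```

```bash
python3 look.py r7 .046 .081
```

```text
[ 0.6251 -0.0397  0.1474] eye [ 0.6711 -0.0397] z0 0.0664 yaw -0.002 F [ 0.   0.2 -0.4] open 0.232
```

View pics/r7.png

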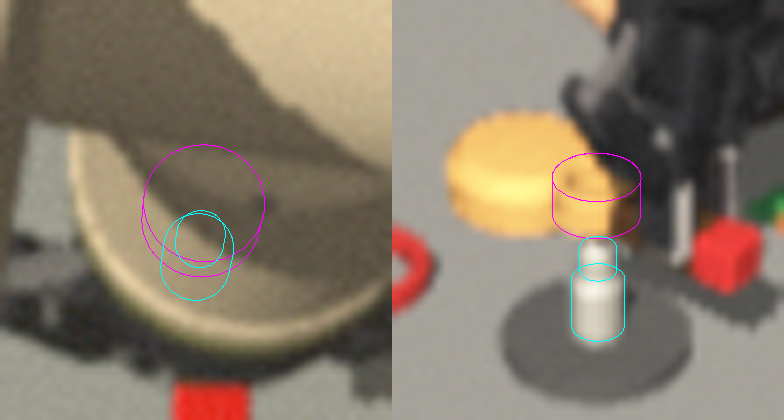

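Request:
drive_tool([
  [0.1,0.8,0,0,0,0,0.1],
  [0,0.7,0,0,0,0,0.1],
  [0,0.5,0,0,0,0,0.1],
  [0,0.4,0,0,0,0,0.1],
  [0,0,0,0,0,0,0.1],
])

```text
t: 34.68
tool_pos: [0.622, -0.039, 0.1194]
eef_rot: [[-1.0, -0.003, -0.001], [0.001, 0.0, -1.0], [0.003, -1.0, -0.0]]
ft_force: [-0.4, 0.0, -1.4]
opening: 0.237
```

Request:
drive_tool([
  [0,0.3,0,0,0,0,0.1],
  [0,0.3,0,0,0,0,0.1],
  [0,0.2,0,0,0,0,0.1],
  [0,0,0,0,0,0,0.1],
])

```text
t: 35.02
tool_pos: [0.6229, -0.0392, 0.1128]
eef_rot: [[-1.0, -0.001, -0.001], [0.001, 0.0, -1.0], [0.001, -1.0, -0.0]]
ft_force: [0.7, 0.7, -2.4]
opening: 0.236
```

Past the step with no resistance; continue.

Request:
drive_tool([
  [0,0.4,0,0,0,0,0.1],
  [0,0.4,0,0,0,0,0.1],
  [0,0.3,0,0,0,0,0.1],
  [0,0,0,0,0,0,0.1],
])

```text
t: 35.35
tool_pos: [0.6229, -0.0392, 0.1015]
eef_rot: [[-1.0, -0.0, -0.001], [0.001, 0.0, -1.0], [0.0, -1.0, -0.0]]
ft_force: [0.5, -0.8, -1.4]
opening: 0.231
```

Request:
drive_tool([
  [0,0.4,0,0,0,0,0.1],
  [0,0.3,0,0,0,0,0.1],
  [0,0.2,0,0,0,0,0.1],
  [0,0,0,0,0,0,0.1],
  [0,0,0,0,0,0,0.1],
])

```text
t: 35.77
tool_pos: [0.6229, -0.0392, 0.0931]
eef_rot: [[-1.0, -0.0, -0.001], [0.001, 0.0, -1.0], [0.0, -1.0, -0.0]]
ft_force: [0.0, -0.8, -1.0]
opening: 0.238
```

Request:
drive_tool([
  [0,0.2,0,0,0,0,0.1],
  [0,0.2,0,0,0,0,0.1],
  [0,0,0,0,0,0,0.1],
  [0,0,0,0,0,0,0.1],
  [0,0,0,0,0,0,0.1],
])

```text
t: 36.18
tool_pos: [0.6233, -0.0393, 0.0911]
eef_rot: [[-1.0, 0.0, -0.001], [0.001, -0.0, -1.0], [-0.0, -1.0, 0.0]]
ft_force: [-7.4, 0.1, 12.1]
opening: 0.234
```

```bash
python3 look.py r8 .046 .081
```

```text
[ 0.6233 -0.0393  0.0911] eye [ 0.6693 -0.0393] z0 0.0101 yaw -0.001 F [-7.4  0.1 12.1] open 0.234
```

View pics/r8.png

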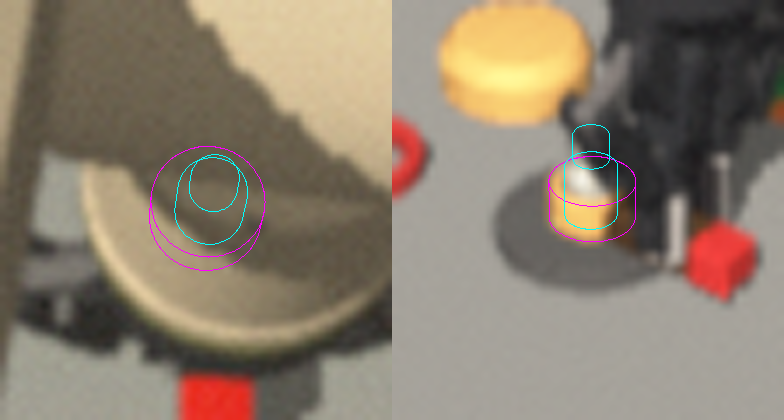

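On the plate. Hold, then lift off.

Request:
drive_tool([
  [0,0.05,0,0,0,0,0.1],
  [0,0,0,0,0,0,0.1],
  [0,0,0,0,0,0,0.1],
  [0,0,0,0,0,0,0.1],
  [0,0,0,0,0,0,0.1],
])

```text
t: 36.7
tool_pos: [0.6233, -0.0393, 0.0911]
eef_rot: [[-1.0, 0.0, -0.001], [0.001, -0.0, -1.0], [-0.0, -1.0, 0.0]]
ft_force: [-9.7, 0.4, 16.4]
opening: 0.233
```

Request:
drive_tool([
  [0,-0.8,0,0,0,0,0.1],
  [0,-1,0,0,0,0,0.1],
  [0,-1.5,0,0,0,0,0.1],
  [0,-2,0,0,0,0,0.1],
  [0,-2,0,0,0,0,0.1],
])

```text
t: 37.12
tool_pos: [0.6225, -0.0391, 0.1625]
eef_rot: [[-1.0, -0.001, -0.001], [0.001, 0.0, -1.0], [0.001, -1.0, -0.0]]
ft_force: [-0.3, 0.4, -1.3]
opening: 0.235
```

Request:
drive_tool([
  [0,-3,0,0,0,0,0.1],
  [0,-1,0,0,0,0,0.1],
  [0,0,0,0,0,0,0.1],
])

```text
t: 37.37
tool_pos: [0.6252, -0.0395, 0.2064]
eef_rot: [[-1.0, 0.007, -0.001], [0.001, -0.001, -1.0], [-0.007, -1.0, 0.001]]
ft_force: [0.3, 0.1, -1.0]
opening: 0.238
```

```bash
python3 - <<'E'
import math
c,s=math.cos(.06),math.sin(.06)
for y in (.0225,):
    ex,ey=.59+c*.029-s*y,.2513+s*.029+c*y; print(ex,ey,ex-.046*c,ey-.046*s)
E
python3 plan.py .5717 .2727 .16 .06 0.1
```

```text
0.6175986255123334 0.275498468336446 0.5716814006753139 0.27274012403839154
at [ 0.6252 -0.0395  0.2064] t 37.37 open 0.238 F [ 0.3  0.1 -1. ]
[[0.6,0.51,-3.47,-0.0,-0.007,-0.001,0.1],[0.58,0.51,-3.47,-0.0,-0.007,-0.001,0.1],[0.55,0.5,-3.48,-0.0,-0.007,-0.001,0.1],[0.53,0.51,-3.48,-0.0,-0.007,-0.001,0.1],[0.51,0.51,-3.49,-0.0,-0.007,-0.001,0.1]]
[[0.48,0.51,-3.48,-0.0,-0.007,-0.001,0.1],[0.45,0.51,-3.5,-0.0,-0.007,-0.001,0.1],[0.43,0.51,-3.49,-0.0,-0.007,-0.001,0.1],[0.4,0.52,-3.5,-0.0,-0.007,-0.001,0.1]]
```

Request:
drive_tool([
  [0.6,0.3,-3.5,0,-0.007,0,0.1],
  [0.6,0.4,-3.5,0,-0.007,0,0.1],
  [0.5,0.5,-3.5,0,-0.007,0,0.1],
  [0.5,0.5,-3.5,0,-0.007,0,0.1],
  [0.5,0.5,-3.5,0,-0.007,0,0.1],
])

```text
t: 37.78
tool_pos: [0.5924, 0.1367, 0.1775]
eef_rot: [[-0.999, -0.002, 0.034], [-0.034, -0.0, -0.999], [0.002, -1.0, 0.0]]
ft_force: [0.6, 0.8, -1.7]
opening: 0.237
```

Request:
drive_tool([
  [0.5,0.5,-3.5,0,-0.007,0,0.1],
  [0.5,0.5,-3.5,0,-0.007,0,0.1],
  [0.4,0.5,-3.5,0,-0.007,0,0.1],
  [0.4,0.5,-3.4,0,-0.006,0,0.1],
  [0,0,0,0,0,0,0.1],
])

```text
t: 38.2
tool_pos: [0.5664, 0.2788, 0.1564]
eef_rot: [[-0.998, -0.004, 0.066], [-0.066, 0.001, -0.998], [0.004, -1.0, -0.001]]
ft_force: [0.1, -0.2, -2.0]
opening: 0.233
```

Request:
drive_tool([
  [0,0,0,0,0,0,0.1],
  [0,0,0,0,0,0,0.1],
  [0,0,0,0,0,0,0.1],
])

```text
t: 38.45
tool_pos: [0.5697, 0.2724, 0.159]
eef_rot: [[-0.998, -0.001, 0.06], [-0.06, -0.001, -0.998], [0.001, -1.0, 0.001]]
ft_force: [0.0, -0.5, -2.0]
opening: 0.233
```

```bash
python3 plan.py .5717 .2727 .091 .06 0.1;  python3 look.py r9 .046 .081
```

```text
at [0.5697 0.2724 0.159 ] t 38.45 open 0.233 F [ 0.  -0.5 -2. ]
[[-0.11,3.4,-0.01,-0.0,-0.0,0.001,0.1],[-0.1,3.4,-0.01,-0.0,-0.0,0.001,0.1]]
[0.5697 0.2724 0.159 ] eye [0.6156 0.2751] z0 0.078 yaw 0.06 F [ 0.  -0.5 -2. ] open 0.233
```

View pics/r9.png

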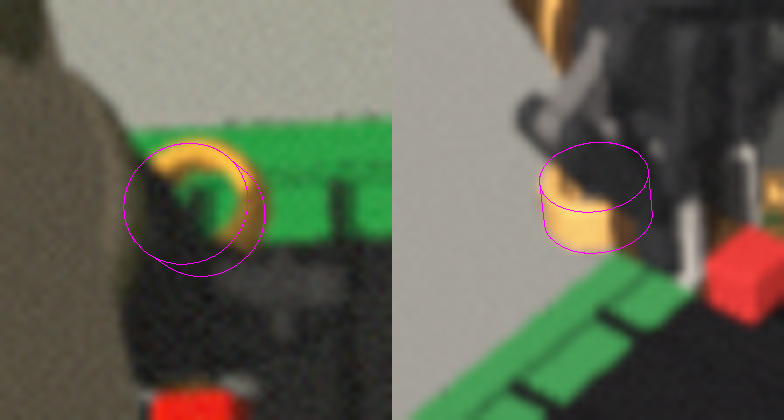

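Request:
drive_tool([
  [-0.2,2.6,0,0,0,0,0.1],
  [-0.05,2.3,0,0,0,0,0.1],
  [0,1.4,0,0,0,0,0.1],
  [0,0.6,0,0,0,0,0.1],
  [0,0,0,0,0,0,0.1],
])

```text
t: 38.97
tool_pos: [0.5712, 0.2727, 0.0889]
eef_rot: [[-0.998, -0.003, 0.06], [-0.06, -0.001, -0.998], [0.003, -1.0, 0.001]]
ft_force: [-0.1, -0.3, -1.5]
opening: 0.234
```

Request:
drive_tool([
  [0,0,0,0,0,0,0.1],
  [0,0,0,0,0,0,0.1],
])

```text
t: 39.13
tool_pos: [0.5732, 0.2739, 0.0924]
eef_rot: [[-0.998, 0.002, 0.061], [-0.061, 0.001, -0.998], [-0.002, -1.0, -0.001]]
ft_force: [-0.4, 0.6, -1.4]
opening: 0.231
```

```bash
python3 plan.py .5717 .2727 .0835 .06 0.1; python3 look.py r10 .046 .081
```

```text
at [0.5732 0.2739 0.0924] t 39.13 open 0.231 F [-0.4  0.6 -1.4]
[[0.16,0.89,0.11,0.001,0.001,-0.002,0.1]]
[0.5732 0.2739 0.0924] eye [0.6191 0.2767] z0 0.0114 yaw 0.061 F [-0.4  0.6 -1.4] open 0.231
```

View pics/r10.png

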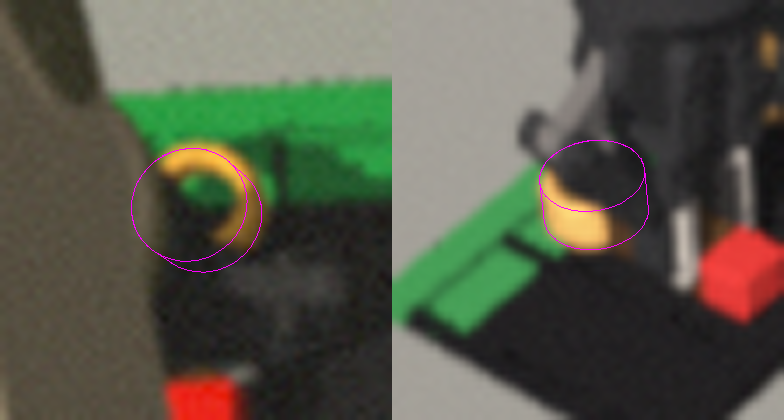

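Request:
drive_tool([
  [0.1,0.4,0.1,0,0,0,0.1],
  [0,0.3,0,0,0,0,0.1],
  [0,0.1,0,0,0,0,0.1],
  [0,0,0,0,0,0,0.1],
])

```text
t: 39.57
tool_pos: [0.5719, 0.2729, 0.0853]
eef_rot: [[-0.998, 0.001, 0.061], [-0.061, 0.0, -0.998], [-0.001, -1.0, -0.0]]
ft_force: [-7.5, -3.0, 15.5]
opening: 0.234
```

Request:
drive_tool([
  [0,0,0,0,0,0,0.25],
  [0,0,0,0,0,0,0.35],
  [0,0,0,0,0,0,0.42],
  [0,0,0,0,0,0,0.42],
  [0,-2,0,0,0,0,0.42],
])

```text
t: 39.98
tool_pos: [0.5684, 0.2715, 0.0982]
eef_rot: [[-0.998, -0.007, 0.061], [-0.061, -0.003, -0.998], [0.007, -1.0, 0.002]]
ft_force: [-0.8, -0.2, -0.5]
opening: 0.42
```

Request:
drive_tool([
  [0,-4,0,0,0,0,0.42],
  [0,-4,0,0,0,0,0.42],
  [0,-4,2,0,0,0,0.42],
  [3,-2,3,0,0,0,0.42],
  [3,0,3.5,0,0,0,0.42],
])

```text
t: 40.4
tool_pos: [0.525, 0.1934, 0.2442]
eef_rot: [[-0.998, 0.01, 0.062], [-0.062, 0.003, -0.998], [-0.01, -1.0, -0.002]]
ft_force: [1.0, -0.3, 0.5]
opening: 0.419
```

Request:
drive_tool([
  [2,0,3.5,0,0,0,0.42],
  [1,0,4,0,0,0,0.42],
  [1,0,4,0,0,0,0.42],
  [1,0,4,0,0,0,0.42],
  [0,0,4,0,0,0,0.42],
])

```text
t: 40.82
tool_pos: [0.4825, -0.0065, 0.2376]
eef_rot: [[-0.998, -0.001, 0.061], [-0.061, 0.0, -0.998], [0.001, -1.0, -0.0]]
ft_force: [0.9, 0.8, -0.2]
opening: 0.418
```

```bash
python3 - <<'E'
from h import *
print(manip.get_obs()["tool_pos"])
c=cap("top");cv2.imwrite("pics/t5.png",c["frame"][:,:,::-1])
crop(c,160,200,260,285,5,"pics/t5l.png");crop(c,380,195,490,285,5,"pics/t5r.png")
c=cap("side");cv2.imwrite("pics/s5.png",c["frame"][:,:,::-1])
crop(c,205,265,315,345,6,"pics/s5l.png");crop(c,325,190,410,245,7,"pics/s5r.png")
E
```

```text
[ 0.48251284 -0.0065354   0.2376342 ]
```

View pics/t5.png

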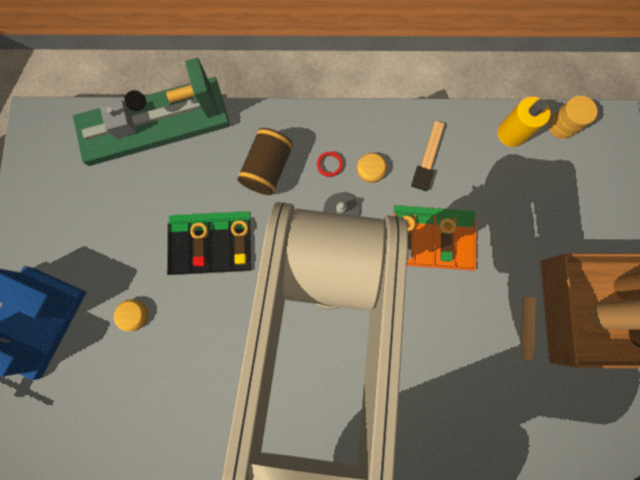

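View pics/s5l.png

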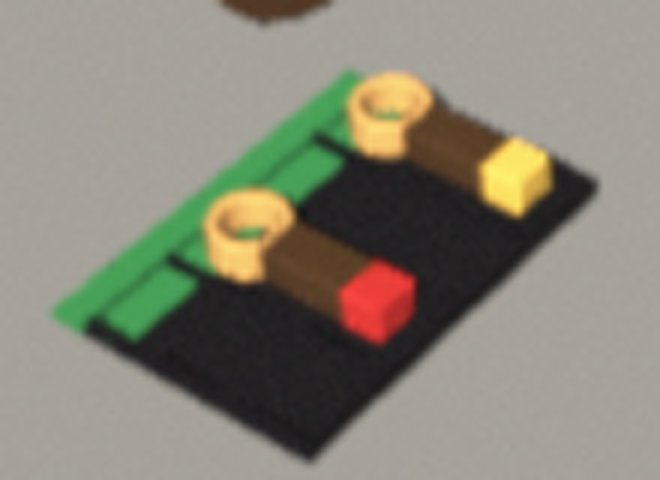

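View pics/s5r.png

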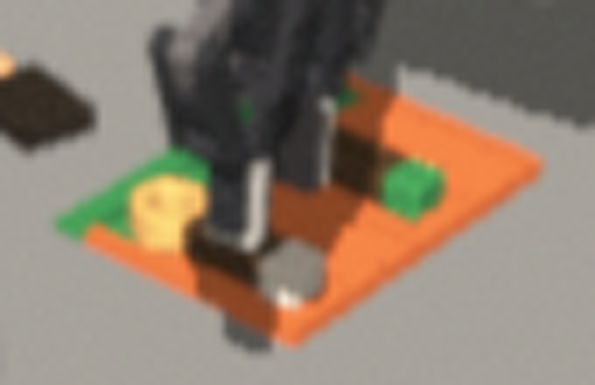

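Request:
drive_tool([
  [3,-2,-2,0,0,0,0.42],
  [3,-2,-1,0,0,0,0.42],
  [2,-2,-1,0,0,0,0.42],
  [0,0,0,0,0,0,0.42],
  [0,0,0,0,0,0,0.42],
])

```text
t: 41.33
tool_pos: [0.4023, 0.0306, 0.2992]
eef_rot: [[-0.998, 0.004, 0.062], [-0.062, -0.0, -0.998], [-0.004, -1.0, 0.0]]
ft_force: [0.2, -0.5, -0.4]
opening: 0.42
```

```bash
python3 - <<'E'
from h import *
c=cap("top");s=cap("side");f=c["frame"]
cv2.imwrite("pics/t6.png",f[:,:,::-1]);crop(c,380,195,490,285,6,"pics/t6r.png");crop(s,325,190,410,245,7,"pics/s6r.png")
TR={"tight":np.array([.6024,-.2486,-.070]),"fit":np.array([.590,.2513,.060])}
h=cv2.cvtColor(f,cv2.COLOR_RGB2HSV)
# eye: bronze mask enclosing circle; compare to projected mid-height eye
for n,tr,y in (("white","tight",.0675),("green","tight",-.0225),("yellow","fit",-.0675),("red","fit",.0225)):
    e=rot(np.array([[.029,y,0.]]),TR[tr][:2],TR[tr][2],0)[0]
    u,v=w2px(c,[e[0],e[1],.013])[0].astype(int)
    b=h[v-15:v+16,u-14:u+15].astype(int); k=(b[:,:,1]>120)&(b[:,:,2]>140)&(b[:,:,0]>13)&(b[:,:,0]<26)
    ys,xs=np.nonzero(k); (cx,cy),r=cv2.minEnclosingCircle(np.c_[xs,ys].astype(np.float32))
    w=px2w(c,(cx+u-14,cy+v-15),.013)[0]; d=w[:2]-TR[tr][:2]; a=TR[tr][2]
    print(n,"tray xy",round(d[0]*np.cos(a)+d[1]*np.sin(a),4),round(-d[0]*np.sin(a)+d[1]*np.cos(a),4),"r",round(r,1))
E
```

```text
white tray xy 0.0278 0.0645 r 17.3
green tray xy 0.0242 -0.0138 r 15.4
yellow tray xy 0.0323 -0.0679 r 8.2
red tray xy 0.0322 0.0224 r 8.2
```

View pics/t6.png

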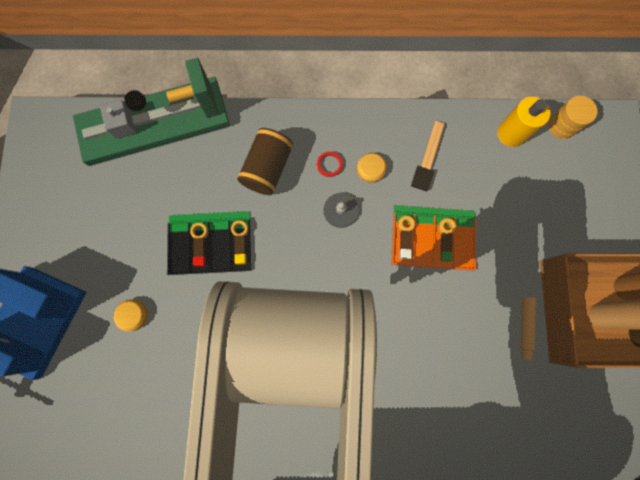

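View pics/s6r.png

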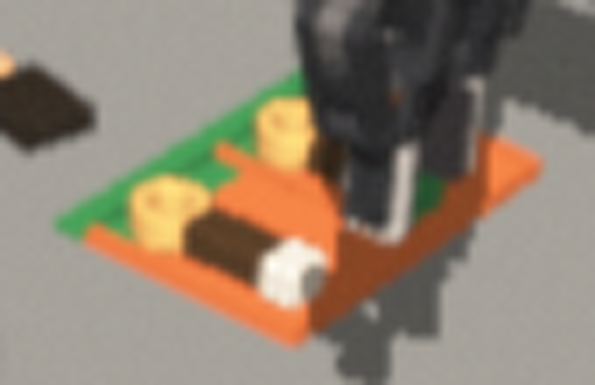

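View pics/t6r.png

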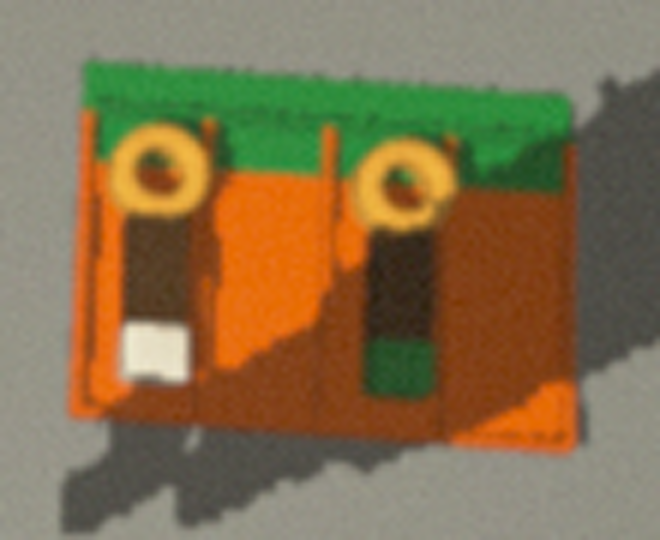

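```bash
python3 -c "
from plant import manip
print(manip.get_obs()['t']); print(manip.finish_job())"
```

```text
41.4333
the job is handed in; nothing more can be done
None
```

I handed the job in at about 41 s. Four arms were on the counter, with no blue, and I checked them on the pin in order: white, yellow, green, red.

- **White and green** stopped at the step. I laid them in the orange tray, in the compartments at y=+67.5 and y=-22.5.
- **Yellow and red** went right down to the plate. I laid them in the black tray, in the compartments at y=-67.5 and y=+22.5.

**Last checks:**
- The final pictures show every arm lengthwise in its own compartment with its eye at the green end, and the other things on the counter where they were. The gripper was clear of everything.
- My final measurement put the black-tray eyes at about (32, -68) mm and (32, 22) mm in the tray frame, well within limits.
- The same measurement failed for the orange tray, because orange pixels got mixed in with the bronze eyes. There I judged by eye: both arms sit centred to within about 2 mm.
- I inferred that the arms lie flat from the tool height when they touched the tray floor and from the pictures; I did not measure it directly.
- While white and green were pressed on the step, the tool kept sinking 1 to 2 mm. I took this as the arm tilting slightly in the grip, since the pictures still showed them stopped at the step.

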